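# Make up the parts kit for one compressor

## Robot

A 6-joint arm with a two-finger parallel gripper is mounted at the origin on the work surface. World frame = base frame: x ahead of the robot, y to its left, z up, the work surface at z = 0. Lengths are in m, angles in rad, forces in N, time in s.
With the tool pointing down it reaches from about 0.35 to 0.975 m from the base axis. Payload 4.9 kg.
Tool frame: the origin (TCP) lies on the mounting face of the last link; the fingertips stand 173 mm ahead of it and the grasp point (between the pads) lies 155 mm ahead of it; z points along the fingers, y is the direction in which the jaws open and shut (so a half turn about z gives the same grasp; the last joint's range is limited). The gripper opens to 85 mm and grips with 20 to 120 N. Pads are 22 mm wide; open, the fingers measure 114 mm over their backs; the gripper's body (76 mm by 85 mm) begins 54 mm behind the grasp point. The pads swing forward as they close: fully open they stand 13 mm farther back than shut.
Start: joints at [-1.269, 0.053, 1.613, -0, 1.476, -0.119], TCP at [0.255, -0.57, 0.405] pointing down, gripper open.
Joint ranges: [-3.01, 3.01], [-1.01, 2.22], [0.06, 2.58], [-1.02, 4.17], [0.09, 2.62], [-3.14, 3.14]. Speed limits (rad/s): [2.57, 2.57, 3.14, 3.14, 3.14, 3.14].

## Interface

Orientations are given as a rotation vector (axis times angle).
In Python, from station import ctrl gives the robot as it stands. The module is installed in compiled form; this text tells all that it offers.
- The arm moves only by the tool jog_arm, never from a script. Its argument "steps" is a list of rows, each a list of 2 entries, a list of its own where there are three numbers: the shift along the tool's x, y, z in cm, then the turn, a rotation vector about the tool's x, y, z in degrees. In form: [[[tx, ty, tz], [rx, ry, rz]], ...]. A call has 1 to 8 rows; each row shifts and turns the pose as measured when the row begins, along the tool's axes as they then stand; what a row does not reach is not made up. A row lasts 1/10 s, in which the tool goes at most 50 mm and 8.59 degrees, less where a joint would pass 70% of its speed; a pose out of reach is approached as far as the arm can. A call is refused whole if a number of a shift passes 5 or a number of a turn 8.59, either way. A call with a gripper value outside its range is refused whole. "fingers" is the gripper command: -1 is shut, 1 is fully open, values between are in proportion, set as the call begins (left out, the last holds). The fingers move at their own pace and stop on an object; "grip_force" is the grip in N (left out, the last holds). Time passes only in rows, so rows that do not move let the fingers close. It gives the time, the measured TCP pose, the force and the opening at its end, in the units of the state.
- ctrl.get_obs(): the state, without advancing time (a new reading comes with each control period).
- ctrl.get_image(name): name is "scene" or "top" or "wrist"; returns the picture (420x560x3 uint8, red, green, blue); there is no depth.
- ctrl.camera_info(name): a dict with "K" (3x3 intrinsics, pixels), "dist_coeffs" ([k1, k2, p1, p2, k3] as OpenCV has them; the pictures are not rectified), "camera_from_world" (4x4, takes a point from world to camera coordinates). Camera axes: x right, y up, looking along -z (the intrinsics and any distortion apply to the point x, -y, -z); pixel columns grow to the right and rows downward; lengths in m; the calibration is good to about 2 mm. A picture is of the moment at which its call begins: read the wrist's pose just before it. camera_info takes no time and is no camera call; for the wrist camera it gives the pose at the moment of the call.
- ctrl.finish_job(): hands the job in, once; it reports no verdict.
The state is a dict: "t": time; "q": joint angles; "dq": joint speeds; "effort": joint torques, N m; "tool_pos": TCP position; "tool_rot": TCP orientation; "contact_force": force on the tool from outside, world axes, zero at the start; "wrist_torque": the same for the moment, N m; "opening": finger opening in m.
Only numpy, scipy, OpenCV 4.12 (cv2) and the standard library are available. Lean on these libraries where they do the work, as an engineer would, in place of code of your own. Each camera call takes 0.05 s, during which the arm holds its last target.

## Task

Make up the kit for one small compressor: put the piston, the short connecting rod, the large ball bearing and the valve plate into the blue kit tray, each set down, not dropped, fully home in the insert made for it - the piston upright in the round collar, the rod flat in the long pocket, the bearing flat over the post, the plate flat between the four small corners. Leave the long connecting rod and the small bearing where they lie on the bench.

Things in the scene. Friction and masses are not known exactly. Their poses are not given: they have to be found in the camera images.
- piston: mm: aluminium piston standing upright, crown up: plain cylinder of diameter 46, height 42, with two dark ring grooves near the top; about 0.13 kg. Origin at the centre of its underside, z up
- rod: mm: the SHORT steel connecting rod, lying flat, 94 long over all; big eye (diameter 34) at its -x end, small eye (diameter 22) at its +x end, both 16 thick; the shank between is 12 wide, from 2 to 14 above the underside. Origin under the middle of its length, x along the rod; the free shank reaches from x = -13 to x = +25; about 0.14 kg
- bearing: mm: the LARGE ball bearing, a steel ring with black shield, lying flat: outer diameter 52, bore 25, 15 high; about 0.13 kg. Origin at the centre of its underside
- valve_plate: mm: valve plate, lying flat: dark steel square plate 50 by 50 by 12 thick with four bolt holes in its corners and a small bright reed strip (1 to 2 high) on top; about 0.16 kg. Origin at the centre of its underside, x and y along its sides
- long_rod: mm: look-alike, stays on the bench: the LONG steel connecting rod, lying flat, 128 long over all (does not fit the nest); big eye (diameter 34) at its -x end, small eye (diameter 22) at its +x end, both 16 thick; the shank between is 12 wide, from 2 to 14 above the underside. Origin under the middle of its length, x along the rod
- small_bearing: mm: look-alike, stays on the bench: the SMALL ball bearing, lying flat: outer diameter 35, bore 15, 11 high. Origin at the centre of its underside
- nest_piston: mm: grey insert 74 (x) by 118 (y) by 6 thick, one of four fixed two by two in any order in a blue tray 28 high. Origin under its centre, 4 over the bench; y along its long side; upper face 10 over the bench. On its centre a white round collar, inner diameter 62, outer 70, 10 above that face: the piston stands inside it
- nest_rod: mm: grey insert 74 (x) by 118 (y) by 6 thick, one of four fixed two by two in any order in a blue tray 28 high. Origin under its centre, 4 over the bench; y along its long side; upper face 10 over the bench. Four white corners, 4 thick, 10 above that face, bound a centred pocket 50 (x) by 110 (y), its long sides open over the middle 60. The short rod lies in it along y, either way round
- nest_bearing: mm: grey insert 74 (x) by 118 (y) by 6 thick, one of four fixed two by two in any order in a blue tray 28 high. Origin under its centre, 4 over the bench; y along its long side; upper face 10 over the bench. From its centre rises one white post of diameter 11, 26 above that face, its upper 12 tapering to diameter 4: the bearing lies flat over it
- nest_plate: mm: grey insert 74 (x) by 118 (y) by 6 thick, one of four fixed two by two in any order in a blue tray 28 high. Origin under its centre, 4 over the bench; y along its long side; upper face 10 over the bench. Four small white corners, 4 thick, 8 above that face, bound a centred pocket 66 by 66, its sides open over the middle 38. The valve plate lies flat in it, sides parallel to the insert's
Not all that is in view belongs to the job. Several things have the shape of the piston; the one meant has the colours described above.

How it is judged:
At the end, for the whole second after the job is handed in: Each part rests upright or flat (0.12 rad) on the face of its own insert (within 4 mm), centred within 11 mm (bearing), 12 mm (piston) or 14 mm (rod, plate), the rod along its pocket (0.3 rad); the long rod and small bearing are within 30 mm of where they lay; all at rest (horizontal distance between piston and nest_piston below 0.012 m and z of piston in the frame of nest_piston between 0.002 and 0.01 m and angle between each of piston, rod, bearing, valve_plate's own z axis and vertical below 0.12 rad and linear speed of each of piston, rod, bearing, valve_plate, long_rod, small_bearing below 0.02 m/s and horizontal distance between rod and nest_rod below 0.014 m and z of rod in the frame of nest_rod between 0.002 and 0.01 m and horizontal distance between bearing and nest_bearing below 0.011 m and z of bearing in the frame of nest_bearing between 0.002 and 0.01 m and horizontal distance between valve_plate and nest_plate below 0.014 m and z of valve_plate in the frame of nest_plate between 0.002 and 0.01 m and angle between the x axis of rod and the y axis of nest_rod, either way round below 0.3 rad and distance of each of long_rod, small_bearing from where it was at the start of the episode below 0.03 m); the robot touches nothing.
It fails at once if a part is dropped or slammed into its nest (faster than 0.6 m/s within 44 mm above it) ((linear speed of piston above 0.6 m/s and horizontal distance between piston and nest_piston below 0.02 m and z of piston in the frame of nest_piston below 0.05 m) or (linear speed of rod above 0.6 m/s and horizontal distance between rod and nest_rod below 0.02 m and z of rod in the frame of nest_rod below 0.05 m) or (linear speed of bearing above 0.6 m/s and horizontal distance between bearing and nest_bearing below 0.02 m and z of bearing in the frame of nest_bearing below 0.05 m) or (linear speed of valve_plate above 0.6 m/s and horizontal distance between valve_plate and nest_plate below 0.02 m and z of valve_plate in the frame of nest_plate below 0.05 m)).
It fails at once if the long rod or the small bearing is moved more than 40 mm (distance of any of long_rod, small_bearing from where it was at the start of the episode above 0.04 m).
It also fails if it takes over 106 s, if anything falls off the work surface, if the arm or the gripper's body presses on something with over 40 N, if the wrist force passes 120 N, or if a joint passes its speed limit or range.

## Working session

There is one attempt and no reset: what is moved stays moved. The work goes in short steps, Python scripts to look and compute and a tool call to move; the robot and the scene stay as the last step left them, time stands still between calls to the robot, and variables do not carry over. Pictures are saved under pics/ and viewed, and the job is handed in when it is done.

Besides the shell and the picture viewer there is one more tool, called after "Emit:" by a JSON object that holds its "name" and its "arguments", one argument or row to a line. jog_arm: Moves the arm, as the interface text tells. Its arguments: {"type":"object","properties":{"steps":{"type":"array","items":{"type":"array"}},"fingers":{"type":"number"},"grip_force":{"type":"number"}},"required":["steps"]}

```bash
mkdir -p pics; ls; python3 - <<'E'
from station import ctrl
import cv2
o=ctrl.get_obs(); print({k:(o[k] if not hasattr(o[k],'round') else o[k]) for k in o})
for n in ["scene","top","wrist"]:
    i=ctrl.camera_info(n); print(n,i)
    cv2.imwrite(f"pics/{n}0.png",ctrl.get_image(n)[:,:,::-1])
E
```

```text
pics
{'t': 0.0, 'q': array([-1.26899602e+00,  5.33797733e-02,  1.61430322e+00, -2.33054303e-06,
        1.47598491e+00, -1.19023722e-01]), 'dq': array([-0.00084835, -0.00083326, -0.00142246,  0.00259482,  0.00156637,
       -0.0009212 ]), 'effort': array([-1.21066070e-03, -3.93677008e+01, -3.70180106e+01, -3.06695802e-04,
        6.81858743e-03,  3.47613394e-06]), 'tool_pos': array([ 0.25522752, -0.57022084,  0.40344293]), 'tool_rot': array([-3.07028376e+00, -6.55730728e-01,  3.00923861e-04]), 'contact_force': array([-0.04857195,  0.02613639,  0.76347406]), 'wrist_torque': array([ 0.00312432, -0.03393529,  0.03888018]), 'opening': 0.08511797314112442}
scene {'K': array([[404.28187376,   0.        , 282.03291336],
       [  0.        , 404.28187376, 208.68127345],
       [  0.        ,   0.        ,   1.        ]]), 'dist_coeffs': array([-0.06665291,  0.        ,  0.        ,  0.        ,  0.        ]), 'camera_from_world': array([[ 0.667982  ,  0.74414276,  0.00718344, -0.32097872],
       [-0.48309224,  0.42626636,  0.76479989,  0.22868605],
       [ 0.56605824, -0.51434283,  0.6442
[... 426 characters left out ...]
[ 0.99857353,  0.01324998,  0.05172368, -0.51088039],
       [-0.05196341,  0.01843617,  0.9984788 , -0.81092906],
       [ 0.        ,  0.        ,  0.        ,  1.        ]])}
wrist {'K': array([[316.44069573,   0.        , 275.50688937],
       [  0.        , 316.44069573, 208.88555762],
       [  0.        ,   0.        ,   1.        ]]), 'dist_coeffs': array([-0.04854541,  0.        ,  0.        ,  0.        ,  0.        ]), 'camera_from_world': array([[ 0.40845329, -0.91277713, -0.0019532 , -0.62348542],
       [ 0.86888822,  0.38946749, -0.30552959,  0.04032314],
       [ 0.27964113,  0.12309745,  0.95218058, -0.37984809],
       [ 0.        ,  0.        ,  0.        ,  1.        ]])}
```

View pics/scene0.png

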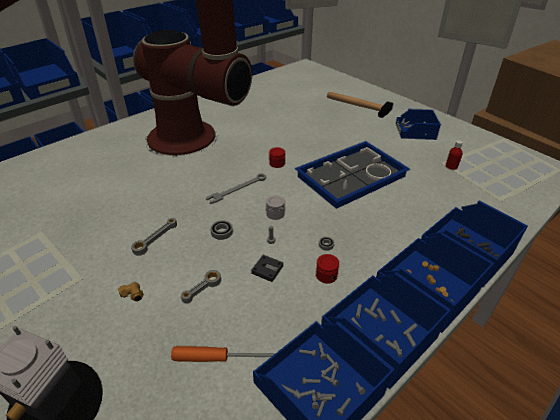

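View pics/top0.png

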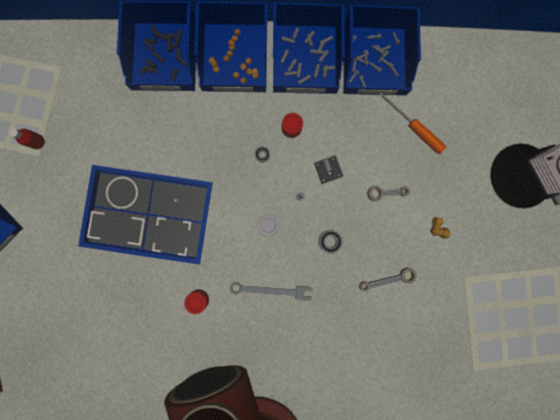

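View pics/wrist0.png

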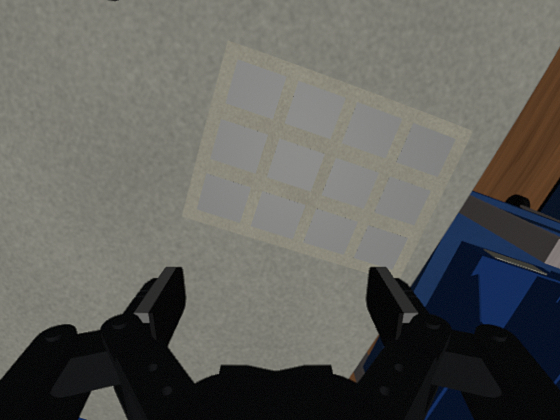

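```bash
cat > h.py <<'E'
import numpy as np, cv2, json
from station import ctrl
from scipy.spatial.transform import Rotation as R
def ray(info,uv):
    p=cv2.undistortPoints(np.array([[uv]],float),info["K"],info["dist_coeffs"])[0,0]
    T=info["camera_from_world"]; d=T[:3,:3].T@np.array([p[0],-p[1],-1.0]); c=-T[:3,:3].T@T[:3,3]
    return c,d/np.linalg.norm(d)
def onz(info,uv,z):
    c,d=ray(info,uv); return c+d*(z-c[2])/d[2]
def tri(i1,u1,i2,u2):
    c1,d1=ray(i1,u1); c2,d2=ray(i2,u2)
    A=np.array([d1,-d2]).T; s=np.linalg.lstsq(A,c2-c1,rcond=None)[0]
    a=c1+s[0]*d1;b=c2+s[1]*d2; return (a+b)/2,np.linalg.norm(a-b)
def proj(info,P):
    T=info["camera_from_world"]; p=T[:3,:3]@np.array(P)+T[:3,3]; q=np.array([[p[0],-p[1],-p[2]]])
    return cv2.projectPoints(q,np.zeros(3),np.zeros(3),info["K"],info["dist_coeffs"])[0][0,0]
def shot(n,name):
    info=ctrl.camera_info(n); im=ctrl.get_image(n)[:,:,::-1].copy(); cv2.imwrite(f"pics/{name}.png",im); return info,im
E
python3 - <<'E'
import cv2
t=cv2.imread('pics/top0.png'); s=cv2.imread('pics/scene0.png')
cv2.imwrite('pics/topcrop.png',cv2.resize(t[100:325,70:230],None,fx=2.6,fy=2.6,interpolation=cv2.INTER_CUBIC))
cv2.imwrite('pics/topcrop2.png',cv2.resize(t[100:325,225:425],None,fx=2.6,fy=2.6,interpolation=cv2.INTER_CUBIC))
cv2.imwrite('pics/scenecrop.png',cv2.resize(s[135:315,120:420],None,fx=2.6,fy=2.6,interpolation=cv2.INTER_CUBIC))
E
```

```text
(no output)
```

View pics/topcrop2.png

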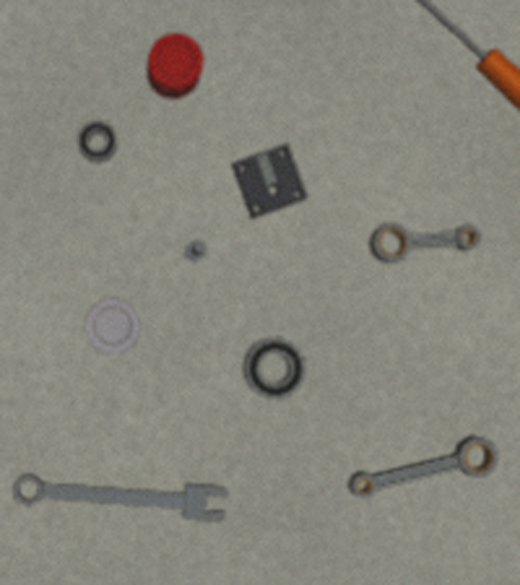

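View pics/topcrop.png

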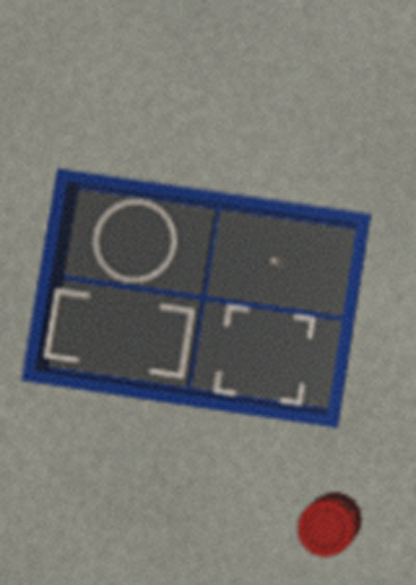

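View pics/scenecrop.png

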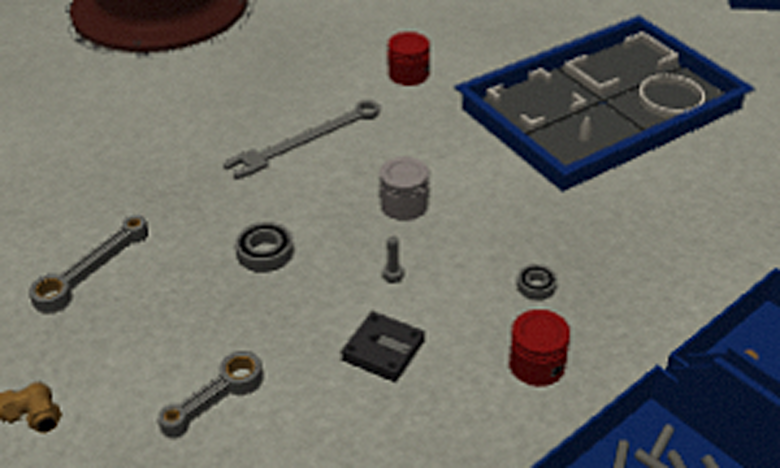

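```bash
python3 - <<'E'
from h import *
t=ctrl.camera_info("top"); s=ctrl.camera_info("scene")
def T(x,y): return (x/2.6+225,y/2.6+100)
def N(x,y): return (x/2.6+70,y/2.6+100)
def S(x,y): return (x/2.6+120,y/2.6+135)
pts={'piston crown':(T(112,325),S(405,172)),'bearing':(T(274.5,368),S(265,241)),'plate':(T(269,181),S(384,342)),
'rodbig':(T(390,243),S(242,366)),'rodsmall':(T(467,237),S(173,410)),'smallbrg':(T(97.5,141),S(537,277)),
'longbig':(T(475,455),S(50,290)),'longsmall':(T(361,483),S(134,224)),
'collar':(N(135,241),S(672,92)),'post':(N(275,260),S(586,119)),'trayNW':(N(57,170),S(752,88)),'trayNE':(N(371,214),S(564,186)),'traySE':(N(337,426),S(458,88)),'traySW':(N(23,380),S(641,16)),
'redA':(T(175,60),S(540,330)),'redB':(N(327,527),S(409,45)),'bolt':(T(197,248),S(393,241))}
for k,(a,b) in pts.items():
    p,e=tri(t,a,s,b); print(k,p.round(4),'gap',round(e*1e3,1))
z=0.028
c=[onz(t,N(*q),z) for q in [(57,170),(371,214),(337,426),(23,380)]]
for a in c: print(a.round(4))
c=np.array(c); print('tray ctr',c.mean(0)); v=(c[1]-c[0]+c[2]-c[3]); w=(c[0]-c[3]+c[1]-c[2]); print('long',np.linalg.norm(v)/2,'yaw',np.degrees(np.arctan2(v[1],v[0])),'short',np.linalg.norm(w)/2,np.degrees(np.arctan2(w[1],w[0])))
for k,cs,z in [('plate',[(312,318),(299,401),(217,390),(231,307)],.018),('rodn',[(60,291),(195,310),(183,376),(47,358)],.02)]:
    c=np.array([onz(t,N(*q),z) for q in cs]); print(k,c.round(4).tolist(),c.mean(0))
print('collar@.02',onz(t,N(135,241),.02),'post@.036',onz(t,N(275,260),.036))
for k,cs,z in [('plate top',[(233,163),(289,145),(307,197),(252,217)],.012)]:
    c=np.array([onz(t,T(*q),z) for q in cs]); print(k,c.round(4).tolist(),c.mean(0))
print('piston@.042',onz(t,T(112,325),.042),'brg@.015',onz(t,T(274.5,368),.015),'rod',onz(t,T(390,243),.016),onz(t,T(467,237),.016))
E
```

```text
piston crown [ 0.4804 -0.0214  0.04  ] gap 1.4
bearing [ 0.4465 -0.1577  0.0133] gap 1.4
plate [ 0.6047 -0.1531  0.0088] gap 1.2
rodbig [ 0.5529 -0.2556  0.013 ] gap 1.0
rodsmall [ 0.5581 -0.3208  0.0174] gap 0.2
smallbrg [ 0.6366 -0.0068  0.0102] gap 1.6
longbig [ 0.3741 -0.3298  0.011 ] gap 1.3
longsmall [ 0.3501 -0.2327  0.013 ] gap 2.4
collar [0.5466 0.2965 0.0187] gap 1.6
post [0.5307 0.175  0.0333] gap 0.6
trayNW [0.6037 0.3608 0.0249] gap 0.8
trayNE [0.5718 0.1002 0.0133] gap 0.1
traySE [0.3968 0.1242 0.0243] gap 3.7
traySW [0.4308 0.3846 0.0249] gap 4.3
redA [ 0.6983 -0.0709  0.04  ] gap 0.3
redB [0.3166 0.1275 0.038 ] gap 2.0
bolt [ 0.5437 -0.09    0.0393] gap 0.7
[0.6034 0.3597 0.028 ]
[0.57  0.098 0.028]
[0.3959 0.1221 0.028 ]
[0.4296 0.3813 0.028 ]
tray ctr [0.49972384 0.24027055 0.028     ]
long 0.26257998316036224 yaw -97.34018277163631 short 0.17548933734809072 -7.493553650406798
plate [[0.4839, 0.1466, 0.018], [0.4151, 0.1558, 0.018], [0.4233, 0.2239, 0.018], [0.4921, 0.2142, 0.018]] [0.45359706 0.18512806 0.018     ]
rodn [[0.5034, 0.3569, 0.02], [0.4892, 0.2434, 0.02], [0.4345, 0.2518, 0.02], [0.4477, 0.3658, 0.02]] [0.46868197 0.30448483 0.02      ]
collar@.02 [0.54589621 0.29540121 0.02      ] post@.036 [0.53032111 0.17408125 0.036     ]
plate top [[0.6187, -0.1224, 0.012], [0.6349, -0.17, 0.012], [0.5907, -0.1854, 0.012], [0.5729, -0.1388, 0.012]] [ 0.60431434 -0.15414767  0.012     ]
piston@.042 [ 0.47991126 -0.02200116  0.042     ] brg@.015 [ 0.44607008 -0.15801228  0.015     ] rod [ 0.55223709 -0.25522236  0.016     ] [ 0.55834965 -0.32119972  0.016     ]
```

Piston-shaped candidates: grey (scene 275,207 / top 268,225), red (scene 327,268), red (scene 277,157). Only the grey one has the plain aluminium colour. Rods: top (375–405,192) spans 66 mm between eye centres, so it is the short one. Top (363–408,280) spans 100 mm, so it is the long one. The bearing at top (331,241) is the large one. The crops above confirm all of these.

```bash
cat >> h.py <<'E'
def yawof(o):
    M=R.from_rotvec(o["tool_rot"]).as_matrix(); return np.degrees(np.arctan2(M[1,0],M[0,0])),M
def plan(xyz,psi,n):
    o=ctrl.get_obs(); y,M=yawof(o); d=(psi-y+180)%360-180; st=(np.array(xyz)-o["tool_pos"])/n*100
    print('t',round(o['t'],2),'pos',o['tool_pos'].round(4),'psi',round(y,2),'tilt z',M[:,2].round(4),'dpsi',round(d,2))
    for i in range(n):
        a=np.radians(y+d*i/n); Rm=np.array([[np.cos(a),np.sin(a),0],[np.sin(a),-np.cos(a),0],[0,0,-1]])
        print([ (Rm.T@st).round(2).tolist(),[0,0,round(-d/n,2)]],end=', ')
    print()
E
python3 - <<'E'
from h import *
plan([.555,-.288,.33],94.8,10)
E
```

```text
t 0.15 pos [ 0.2552 -0.5703  0.4038] psi 24.11 tilt z [-5.0e-04  1.5e-03 -1.0e+00] dpsi 70.69
[[3.89, -1.35, 0.74], [0, 0, np.float64(-7.07)]], [[4.03, -0.86, 0.74], [0, 0, np.float64(-7.07)]], [[4.1, -0.36, 0.74], [0, 0, np.float64(-7.07)]], [[4.12, 0.15, 0.74], [0, 0, np.float64(-7.07)]], [[4.07, 0.65, 0.74], [0, 0, np.float64(-7.07)]], [[3.95, 1.15, 0.74], [0, 0, np.float64(-7.07)]], [[3.78, 1.62, 0.74], [0, 0, np.float64(-7.07)]], [[3.55, 2.08, 0.74], [0, 0, np.float64(-7.07)]], [[3.27, 2.5, 0.74], [0, 0, np.float64(-7.07)]], [[2.94, 2.88, 0.74], [0, 0, np.float64(-7.07)]],
```

Emit:
{"name": "jog_arm", "arguments": {
  "steps": [
    [[3.9,-1.35,0.7],[0,0,-7]],
    [[4.0,-0.85,0.7],[0,0,-7]],
    [[4.1,-0.35,0.7],[0,0,-7]],
    [[4.1,0.15,0.7],[0,0,-7]],
    [[4.1,0.65,0.7],[0,0,-7]],
    [[4.0,1.15,0.7],[0,0,-7]],
    [[3.8,1.6,0.7],[0,0,-7]],
    [[3.5,2.1,0.7],[0,0,-7]]
  ],
  "fingers": 1,
  "grip_force": 60
}}

```text
t: 0.95
tool_pos: [0.4973, -0.3375, 0.3439]
tool_rot: [-2.374, -2.055, 0.001]
contact_force: [0.4, -0.6, -0.2]
opening: 0.0858
```

```bash
python3 - <<'E'
from h import *
plan([.5553,-.288,.33],94.8,8)
E
```

```text
t 0.95 pos [ 0.4973 -0.3375  0.3439] psi 81.77 tilt z [-2.1e-03  9.0e-04 -1.0e+00] dpsi 13.03
[[0.72, 0.63, 0.17], [0, 0, np.float64(-1.63)]], [[0.7, 0.65, 0.17], [0, 0, np.float64(-1.63)]], [[0.68, 0.67, 0.17], [0, 0, np.float64(-1.63)]], [[0.66, 0.69, 0.17], [0, 0, np.float64(-1.63)]], [[0.64, 0.71, 0.17], [0, 0, np.float64(-1.63)]], [[0.62, 0.72, 0.17], [0, 0, np.float64(-1.63)]], [[0.6, 0.74, 0.17], [0, 0, np.float64(-1.63)]], [[0.58, 0.76, 0.17], [0, 0, np.float64(-1.63)]],
```

Emit:
{"name": "jog_arm", "arguments": {
  "steps": [
    [[1.4,1.3,0.3],[0,0,-3.5]],
    [[1.4,1.3,0.3],[0,0,-3.5]],
    [[1.2,1.4,0.3],[0,0,-3.5]],
    [[1.1,1.5,0.3],[0,0,-2.5]],
    [[0,0,0],[0,0,0]],
    [[0,0,0],[0,0,0]]
  ]
}}

```text
t: 1.55
tool_pos: [0.5592, -0.2809, 0.3268]
tool_rot: [-2.098, -2.326, 0.001]
contact_force: [0.9, 0.1, 0.8]
opening: 0.0855
```

```bash
python3 - <<'E'
from h import *
shot("wrist","w1")
plan([.5553,-.288,.25],94.8,2)
E
```

```text
t 1.6 pos [ 0.559  -0.2811  0.3268] psi 95.87 tilt z [-0.0075  0.006  -1.    ] dpsi -1.07
[[-0.33, -0.22, 3.84], [0, 0, np.float64(0.53)]], [[-0.33, -0.22, 3.84], [0, 0, np.float64(0.53)]],
```

View pics/w1.png

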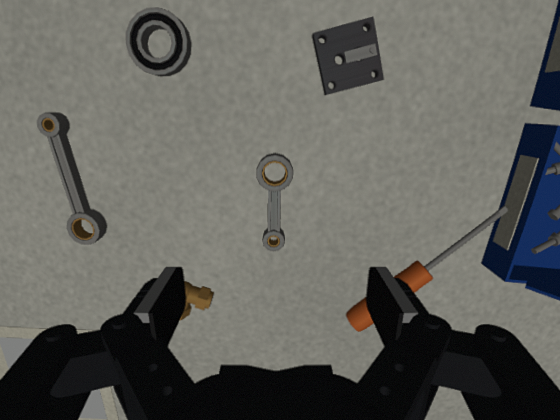

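```bash
cat >> h.py <<'E'
def plan(xyz,psi,n):
    o=ctrl.get_obs(); y,M=yawof(o); a=np.radians(psi); Rt=np.array([[np.cos(a),np.sin(a),0],[np.sin(a),-np.cos(a),0],[0,0,-1]])
    rv=R.from_matrix(M.T@Rt).as_rotvec(); st=(np.array(xyz)-o["tool_pos"])/n*100
    print('t',round(o['t'],2),'pos',o['tool_pos'].round(4),'psi',round(y,2),'z',M[:,2].round(4),'F',o['contact_force'].round(1),'op',round(float(o['opening']),4),'tot',np.degrees(rv).round(1))
    for i in range(n):
        Mi=M@R.from_rotvec(rv*i/n).as_matrix()
        print([ [float(v) for v in (Mi.T@st).round(2)],[float(v) for v in np.degrees(rv/n).round(2)]],end=', ')
    print()
E
python3 - <<'E'
from h import *
w=ctrl.camera_info("wrist"); t=ctrl.camera_info("top")
def T(x,y): return (x/2.6+225,y/2.6+100)
for k,a,b,z in [('big',(275,172),T(390,243),.016),('small',(273,239.5),T(467,237),.016),('bearing',(157,42),T(274.5,368),.015),('plate',(348,55),T(269,181),.012)]:
    p,e=tri(w,a,t,b); print(k,p.round(4),round(e*1e3,1),'plane',onz(w,a,z).round(4))
c=np.array([onz(w,q,.012) for q in [(313,33),(373,17),(384,79),(325,94)]]);print(c.round(4).tolist(),c.mean(0))
plan([.5553,-.288,.25],94.8,2)
E
```

```text
big [ 0.5531 -0.2576  0.0074] 0.1 plane [ 0.553 -0.256  0.016]
small [ 0.5577 -0.3191  0.0215] 0.3 plane [ 0.5577 -0.3213  0.016 ]
bearing [ 0.4459 -0.1584  0.0138] 0.5 plane [ 0.4461 -0.1588  0.015 ]
plate [ 0.6033 -0.1529  0.0125] 0.8 plane [ 0.603  -0.1528  0.012 ]
[[0.5721, -0.1395, 0.012], [0.6187, -0.1223, 0.012], [0.6364, -0.1679, 0.012], [0.5885, -0.1854, 0.012]] [ 0.60389132 -0.15376435  0.012     ]
t 1.6 pos [ 0.559  -0.2811  0.3268] psi 95.87 z [-0.0075  0.006  -1.    ] F [ 0.7 -0.6  0.1] op 0.0852 tot [-0.4 -0.4  1.1]
[[-0.35, -0.19, 3.84], [-0.2, -0.19, 0.53]], [[-0.34, -0.2, 3.84], [-0.2, -0.19, 0.53]],
```

Emit:
{"name": "jog_arm", "arguments": {
  "steps": [
    [[-0.8,-0.4,4.0],[-0.4,-0.4,1.5]],
    [[0,0,3.5],[0,0,0]],
    [[0,0,2],[0,0,0]],
    [[0,0,0],[0,0,0]],
    [[0,0,0],[0,0,0]]
  ],
  "fingers": 0.1
}}

```text
t: 2.1
tool_pos: [0.5538, -0.2936, 0.2327]
tool_rot: [2.14, 2.291, -0.001]
contact_force: [0.7, -0.9, 0.7]
opening: 0.0471
```

```bash
python3 - <<'E'
from h import *
plan([.5554,-.2886,.177],94.2,4)
E
```

```text
t 2.1 pos [ 0.5538 -0.2936  0.2327] psi 93.9 z [ 0.0047 -0.0049 -1.    ] F [ 0.7 -0.9  0.7] op 0.0471 tot [ 0.2  0.3 -0.3]
[[0.13, 0.04, 1.39], [0.06, 0.08, -0.07]], [[0.13, 0.04, 1.39], [0.06, 0.08, -0.07]], [[0.13, 0.04, 1.39], [0.06, 0.08, -0.07]], [[0.12, 0.05, 1.39], [0.06, 0.08, -0.07]],
```

Emit:
{"name": "jog_arm", "arguments": {
  "steps": [
    [[0.5,0.2,1.5],[0.2,0.3,0]],
    [[0,0,1.5],[0,0,0]],
    [[0,0,1.2],[0,0,0]],
    [[0,0,0.8],[0,0,0]],
    [[0,0,0],[0,0,0]],
    [[0,0,0],[0,0,0]]
  ]
}}

```text
t: 2.7
tool_pos: [0.5568, -0.2894, 0.1825]
tool_rot: [2.141, 2.291, 0.003]
contact_force: [0.4, -0.1, 0.7]
opening: 0.0467
```

```bash
python3 - <<'E'
from h import *
plan([.5554,-.2886,.177],94.2,1)
shot("wrist","w2")
E
```

```text
t 2.7 pos [ 0.5568 -0.2894  0.1825] psi 93.86 z [ 0.0055 -0.0029 -1.    ] F [ 0.4 -0.1  0.7] op 0.0467 tot [ 0.3  0.2 -0.3]
[[0.09, -0.14, 0.55], [0.3, 0.19, -0.34]],
```

View pics/w2.png

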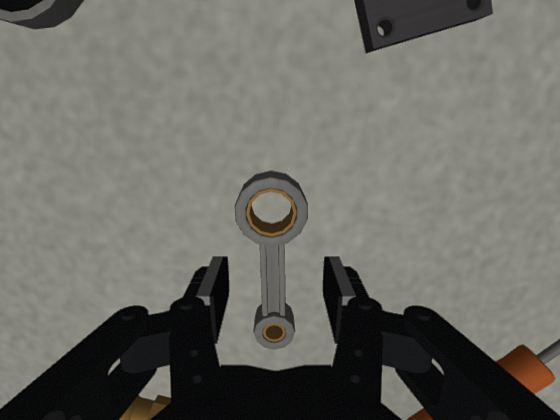

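The picture shows the shank (273,275) midway between the pads (220 and 335). I go down the last 5 mm and close.

Emit:
{"name": "jog_arm", "arguments": {
  "steps": [
    [[0.1,-0.1,0.5],[0.3,0.2,-0.3]],
    [[0,0,0],[0,0,0]],
    [[0,0,0],[0,0,0]]
  ]
}}

```text
t: 3.05
tool_pos: [0.5562, -0.2887, 0.1784]
tool_rot: [2.138, 2.3, 0.0]
contact_force: [-0.4, -0.8, -0.1]
opening: 0.0472
```

Emit:
{"name": "jog_arm", "arguments": {
  "steps": [
    [[0,0,0],[0,0,0]],
    [[0,0,0],[0,0,0]],
    [[0,0,0],[0,0,0]],
    [[0,0,0],[0,0,0]],
    [[0,0,0],[0,0,0]],
    [[0,0,0],[0,0,0]]
  ],
  "fingers": -1
}}

```text
t: 3.65
tool_pos: [0.5564, -0.2888, 0.1792]
tool_rot: [2.137, 2.299, 0.001]
contact_force: [0.0, -0.3, -0.6]
opening: 0.0097
```

Emit:
{"name": "jog_arm", "arguments": {
  "steps": [
    [[0,0,-1],[0,0,0]],
    [[0,0,-2],[0,0,0]],
    [[0,0,-3],[0,0,0]],
    [[0,0,-4],[0,0,0]],
    [[0,0,-3],[0,0,0]],
    [[0,0,0],[0,0,0]],
    [[0,0,0],[0,0,0]]
  ]
}}

```text
t: 4.35
tool_pos: [0.555, -0.2879, 0.3138]
tool_rot: [-2.138, -2.3, 0.0]
contact_force: [-0.7, -0.6, -2.1]
opening: 0.01
```

```bash
python3 - <<'E'
from h import *
plan([.4685,.3045,.30],82.6,16)
shot("wrist","w3")
E
```

```text
t 4.35 pos [ 0.555  -0.2879  0.3138] psi 94.18 z [-0.0015  0.001  -1.    ] F [-0.7 -0.6 -2.1] op 0.01 tot [-0.1 -0.1 11.6]
[[3.73, -0.27, 0.09], [-0.01, -0.0, 0.72]], [[3.73, -0.32, 0.09], [-0.01, -0.0, 0.72]], [[3.72, -0.36, 0.09], [-0.01, -0.0, 0.72]], [[3.72, -0.41, 0.09], [-0.01, -0.0, 0.72]], [[3.71, -0.46, 0.09], [-0.01, -0.0, 0.72]], [[3.71, -0.5, 0.09], [-0.01, -0.0, 0.72]], [[3.7, -0.55, 0.09], [-0.01, -0.0, 0.72]], [[3.69, -0.6, 0.09], [-0.01, -0.0, 0.72]], [[3.69, -0.64, 0.09], [-0.01, -0.0, 0.72]], [[3.68, -0.69, 0.09], [-0.01, -0.0, 0.72]], [[3.67, -0.74, 0.09], [-0.01, -0.0, 0.72]], [[3.66, -0.78, 0.09], [-0.01, -0.0, 0.72]], [[3.65, -0.83, 0.09], [-0.01, -0.0, 0.72]], [[3.64, -0.88, 0.09], [-0.01, -0.0, 0.72]], [[3.63, -0.92, 0.09], [-0.01, -0.0, 0.72]], [[3.61, -0.97, 0.09], [-0.01, -0.0, 0.72]],
```

View pics/w3.png

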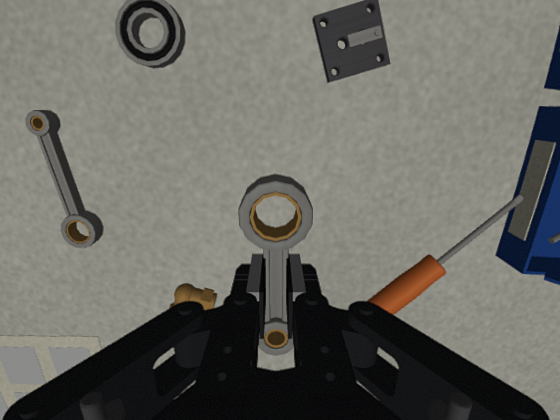

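The rod is held level in the fingers, big eye at (275,212). Carrying it to the tray.

Emit:
{"name": "jog_arm", "arguments": {
  "steps": [
    [[2.5,-0.2,0],[0,0,0.7]],
    [[3.7,-0.3,0],[0,0,0.7]],
    [[3.7,-0.35,0],[0,0,0.7]],
    [[3.7,-0.4,0],[0,0,0.7]],
    [[3.7,-0.45,0],[0,0,0.7]],
    [[3.7,-0.5,0],[0,0,0.7]],
    [[3.7,-0.55,0],[0,0,0.7]],
    [[3.7,-0.6,0],[0,0,0.7]]
  ]
}}

```text
t: 5.2
tool_pos: [0.5086, 0.0019, 0.2978]
tool_rot: [-2.246, -2.162, 0.019]
contact_force: [1.1, 0.5, -1.3]
opening: 0.01
```

Emit:
{"name": "jog_arm", "arguments": {
  "steps": [
    [[3.7,-0.65,0],[0,0,0.7]],
    [[3.7,-0.7,0],[0,0,0.7]],
    [[3.7,-0.7,0],[0,0,0.7]],
    [[3.7,-0.75,0],[0,0,0.7]],
    [[3.0,-0.75,0],[0,0,0.7]],
    [[2,-0.5,0],[0,0,0.7]],
    [[0,0,0],[0,0,0]],
    [[0,0,0],[0,0,0]]
  ]
}}

```text
t: 6.0
tool_pos: [0.4719, 0.2133, 0.2828]
tool_rot: [-2.309, -2.071, 0.057]
contact_force: [0.2, 1.2, -1.7]
opening: 0.0095
```

```bash
python3 - <<'E'
from h import *
shot("wrist","w4")
plan([.4681,.3013,.25],82.6,4)
E
```

```text
t 6.05 pos [0.4719 0.213  0.2826] psi 83.74 z [-0.0544  0.0052 -0.9985] F [-0.4 -0.7 -1.1] op 0.0098 tot [-3.1  0.1  1.1]
[[2.19, -0.29, 0.83], [-0.78, 0.02, 0.28]], [[2.18, -0.31, 0.83], [-0.78, 0.02, 0.28]], [[2.18, -0.33, 0.82], [-0.78, 0.02, 0.28]], [[2.18, -0.36, 0.82], [-0.78, 0.02, 0.28]],
```

View pics/w4.png

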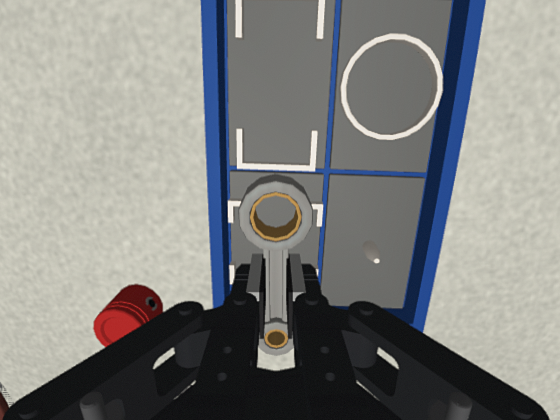

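```bash
python3 - <<'E'
from h import *
w=ctrl.camera_info("wrist"); t=ctrl.camera_info("top")
def N(x,y): return (x/2.6+70,y/2.6+100)
for k,a,b,z in [('collar',(391.5,86),N(135,241),.02),('post',(376,261),N(275,260),.036)]:
    p,e=tri(w,a,t,b); print(k,p.round(4),round(e*1e3,1),'plane',onz(w,a,z).round(4))
for q in [(237,169),(317,169),(241,164),(312,164)]: print(q,onz(w,q,.02).round(4))
E
```

```text
collar [0.547  0.2983 0.0133] 1.0 plane [0.5454 0.2983 0.02  ]
post [0.53   0.1745 0.0338] 0.9 plane [0.529  0.1757 0.036 ]
(237, 169) [0.4318 0.2519 0.02  ]
(317, 169) [0.4909 0.2461 0.02  ]
(241, 164) [0.4353 0.2554 0.02  ]
(312, 164) [0.4876 0.2501 0.02  ]
```

Emit:
{"name": "jog_arm", "arguments": {
  "steps": [
    [[2.1,-0.3,0],[-0.8,0,0.3]],
    [[2.1,-0.3,0],[-0.8,0,0.3]],
    [[2,-0.3,0],[-0.8,0,0.3]],
    [[1.6,-0.3,0],[-0.8,0,0.2]],
    [[0,0,0],[0,0,0]],
    [[0,0,0],[0,0,0]]
  ]
}}

```text
t: 6.65
tool_pos: [0.4706, 0.2872, 0.2786]
tool_rot: [2.368, 2.06, -0.01]
contact_force: [0.5, -0.7, -1.3]
opening: 0.0101
```

```bash
python3 - <<'E'
from h import *
shot("wrist","w5")
plan([.4681,.3013,.25],82.6,4)
E
```

```text
t 6.7 pos [0.4707 0.2871 0.2786] psi 82.02 z [-0.003  -0.0065 -1.    ] F [-0.2  0.7 -1.7] op 0.0098 tot [-0.1  0.4 -0.6]
[[0.35, -0.11, 0.71], [-0.03, 0.1, -0.15]], [[0.35, -0.11, 0.71], [-0.03, 0.1, -0.15]], [[0.35, -0.11, 0.71], [-0.03, 0.1, -0.15]], [[0.35, -0.11, 0.71], [-0.03, 0.1, -0.15]],
```

View pics/w5.png

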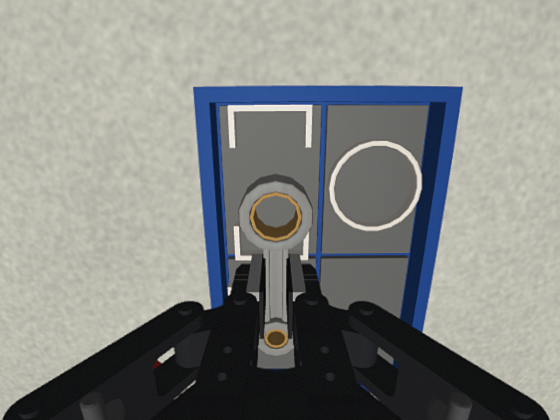

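```bash
python3 - <<'E'
from h import *
w=ctrl.camera_info("wrist")
P=[onz(w,q,.02) for q in [(235,111),(306.5,111),(239.5,254)]]
for p in P: print(p.round(4))
print('ctr',((P[1]+P[2])/2).round(4),'len',np.linalg.norm(P[0]-P[2]),'wid',np.linalg.norm(P[0]-P[1]),'yaw',np.degrees(np.arctan2(*(P[0]-P[2])[[1,0]])))
print('collar',onz(w,(376,186),.02))
plan([.4681,.3013,.215],82.6,4)
E
```

```text
[0.4519 0.3649 0.02  ]
[0.5007 0.3581 0.02  ]
[0.4362 0.2573 0.02  ]
ctr [0.4685 0.3077 0.02  ] len 0.10878509389509058 wid 0.04929707639205805 yaw 81.6668981553633
collar [0.54599927 0.29811487 0.02      ]
t 6.7 pos [0.4707 0.2871 0.2786] psi 82.02 z [-0.003  -0.0065 -1.    ] F [-0.2  0.7 -1.7] op 0.0098 tot [-0.1  0.4 -0.6]
[[0.35, -0.11, 1.59], [-0.03, 0.1, -0.15]], [[0.35, -0.11, 1.59], [-0.03, 0.1, -0.15]], [[0.35, -0.11, 1.59], [-0.03, 0.1, -0.15]], [[0.35, -0.11, 1.59], [-0.03, 0.1, -0.15]],
```

Emit:
{"name": "jog_arm", "arguments": {
  "steps": [
    [[0.5,-0.1,1.5],[0,0.4,-0.6]],
    [[0.5,-0.1,1.5],[0,0,0]],
    [[0.4,-0.1,1.5],[0,0,0]],
    [[0.3,-0.1,0.5],[0,0,0]],
    [[0,0,0],[0,0,0]],
    [[0,0,0],[0,0,0]]
  ]
}}

```text
t: 7.3
tool_pos: [0.4697, 0.3015, 0.225]
tool_rot: [-2.364, -2.067, 0.006]
contact_force: [1.1, -0.5, -0.7]
opening: 0.0099
```

```bash
python3 - <<'E'
from h import *
plan([.4683,.3030,.191],82.4,4)
shot("wrist","w6")
E
```

```text
t 7.3 pos [0.4697 0.3015 0.225 ] psi 82.34 z [-0.0037 -0.0015 -1.    ] F [ 1.1 -0.5 -0.7] op 0.0099 tot [-0.2  0.1 -0.1]
[[0.03, -0.04, 0.85], [-0.05, 0.03, -0.02]], [[0.03, -0.04, 0.85], [-0.05, 0.03, -0.02]], [[0.03, -0.04, 0.85], [-0.05, 0.03, -0.02]], [[0.03, -0.04, 0.85], [-0.05, 0.03, -0.02]],
```

View pics/w6.png

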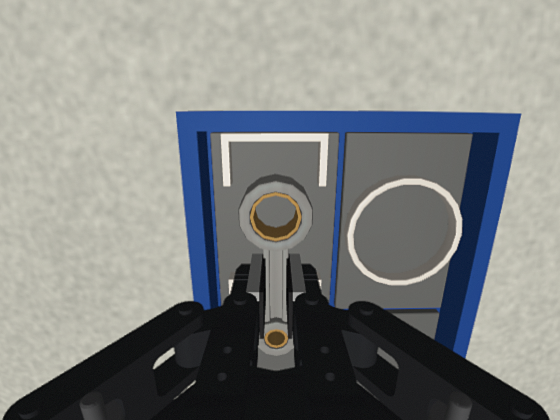

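The rod lies centred between the white corners (225–325) and aligned with them. Setting it down.

Emit:
{"name": "jog_arm", "arguments": {
  "steps": [
    [[0.1,-0.1,1.0],[-0.2,0.1,0]],
    [[0,0,1],[0,0,0]],
    [[0,0,0.8],[0,0,0]],
    [[0,0,0.4],[0,0,0]],
    [[0,0,0],[0,0,0]],
    [[0,0,0],[0,0,0]]
  ]
}}

```text
t: 7.95
tool_pos: [0.4692, 0.3028, 0.1914]
tool_rot: [2.364, 2.067, 0.003]
contact_force: [-0.0, -0.2, -0.8]
opening: 0.01
```

```bash
python3 - <<'E'
from h import *
plan([.4683,.3030,.189],82.4,1)
E
```

```text
t 7.95 pos [0.4692 0.3028 0.1914] psi 82.34 z [ 2.3e-03  7.0e-04 -1.0e+00] F [-0.  -0.2 -0.8] op 0.01 tot [ 0.1 -0.1 -0.1]
[[0.01, -0.09, 0.24], [0.12, -0.05, -0.06]],
```

Emit:
{"name": "jog_arm", "arguments": {
  "steps": [
    [[0,0,0.15],[0,0,0]],
    [[0,0,0.1],[0,0,0]],
    [[0,0,0],[0,0,0]]
  ]
}}

```text
t: 8.25
tool_pos: [0.4696, 0.303, 0.1895]
tool_rot: [2.364, 2.067, 0.006]
contact_force: [-1.0, 0.6, -1.6]
opening: 0.0094
```

Emit:
{"name": "jog_arm", "arguments": {
  "steps": [
    [[0,0,0.1],[0,0,0]],
    [[0,0,0.1],[0,0,0]],
    [[0,0,0],[0,0,0]]
  ]
}}

```text
t: 8.55
tool_pos: [0.4701, 0.3032, 0.1895]
tool_rot: [2.364, 2.067, 0.005]
contact_force: [-0.1, 0.5, -0.0]
opening: 0.0097
```

Emit:
{"name": "jog_arm", "arguments": {
  "steps": [
    [[0,0,0.1],[0,0,0]],
    [[0,0,0],[0,0,0]]
  ]
}}

```text
t: 8.75
tool_pos: [0.4704, 0.3034, 0.1892]
tool_rot: [2.363, 2.067, 0.007]
contact_force: [-0.4, 0.9, -1.3]
opening: 0.0098
```

Emit:
{"name": "jog_arm", "arguments": {
  "steps": [
    [[0,0,0],[0,0,0]],
    [[0,0,0],[0,0,0]],
    [[0,0,0],[0,0,0]],
    [[0,0,0],[0,0,0]]
  ],
  "fingers": -0.3
}}

```text
t: 9.15
tool_pos: [0.4706, 0.3035, 0.1891]
tool_rot: [2.363, 2.067, 0.009]
contact_force: [-0.1, -0.7, -0.0]
opening: 0.03
```

Emit:
{"name": "jog_arm", "arguments": {
  "steps": [
    [[0,0,-1],[0,0,0]],
    [[0,0,-2],[0,0,0]],
    [[0,0,-3],[0,0,0]],
    [[0,0,-4],[0,0,0]],
    [[0,0,-3],[0,0,0]],
    [[0,0,0],[0,0,0]]
  ]
}}

```text
t: 9.75
tool_pos: [0.4694, 0.303, 0.3257]
tool_rot: [2.364, 2.067, 0.007]
contact_force: [0.9, 0.1, -0.6]
opening: 0.0297
```

```bash
python3 - <<'E'
from h import *
plan([.48,-.022,.30],-7.4,11)
shot("wrist","w7")
E
```

```text
t 9.75 pos [0.4694 0.303  0.3257] psi 82.34 z [ 0.0043  0.0015 -1.    ] F [ 0.9  0.1 -0.6] op 0.0297 tot [ 0.1 -0.3 89.7]
[[-2.92, 0.49, 0.23], [0.01, -0.02, 8.16]], [[-2.82, 0.9, 0.23], [0.01, -0.02, 8.16]], [[-2.66, 1.29, 0.23], [0.01, -0.02, 8.16]], [[-2.45, 1.65, 0.23], [0.01, -0.02, 8.16]], [[-2.19, 1.98, 0.23], [0.01, -0.02, 8.16]], [[-1.89, 2.27, 0.23], [0.01, -0.02, 8.16]], [[-1.55, 2.52, 0.23], [0.01, -0.02, 8.16]], [[-1.17, 2.71, 0.24], [0.01, -0.02, 8.16]], [[-0.78, 2.85, 0.24], [0.01, -0.02, 8.16]], [[-0.36, 2.93, 0.23], [0.01, -0.02, 8.16]], [[0.06, 2.96, 0.23], [0.01, -0.02, 8.16]],
```

View pics/w7.png

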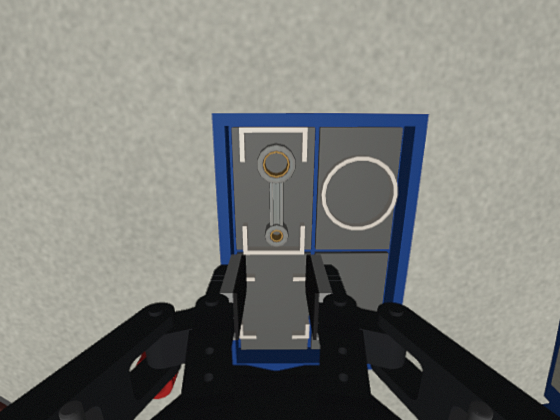

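```bash
python3 - <<'E'
from h import *
w=ctrl.camera_info("wrist")
b=onz(w,(275.5,164),.026);s=onz(w,(276,236),.026); print(b,s,'origin',b+(s-b)*30/66)
P=[onz(w,q,.02) for q in [(241,133),(304,133),(245,250),(302.5,250)]]
print(np.array(P).round(4).tolist(),np.mean(P,0))
E
```

```text
[0.47294637 0.33531557 0.026     ] [0.46460792 0.26994719 0.026     ] origin [0.46915616 0.30560267 0.026     ]
[[0.4475, 0.3643, 0.02], [0.5002, 0.3572, 0.02], [0.4333, 0.2572, 0.02], [0.4872, 0.2499, 0.02]] [0.46705134 0.30715404 0.02      ]
```

Emit:
{"name": "jog_arm", "arguments": {
  "steps": [
    [[-2.9,0.5,0.2],[0,0,8.2]],
    [[-2.8,0.9,0.2],[0,0,8.2]],
    [[-2.7,1.3,0.2],[0,0,8.2]],
    [[-2.4,1.65,0.2],[0,0,8.2]],
    [[-2.2,2,0.2],[0,0,8.2]],
    [[-1.9,2.3,0.2],[0,0,8.2]],
    [[-1.5,2.5,0.2],[0,0,8.2]],
    [[-1.2,2.7,0.2],[0,0,8.2]]
  ],
  "fingers": 1
}}

```text
t: 10.6
tool_pos: [0.4683, 0.0607, 0.2979]
tool_rot: [-3.116, -0.397, 0.02]
contact_force: [0.3, -0.3, -0.3]
opening: 0.0856
```

```bash
python3 - <<'E'
from h import *
plan([.48,-.022,.28],-7.4,4)
E
```

```text
t 10.6 pos [0.4683 0.0607 0.2979] psi 14.51 z [-1.250e-02 -9.000e-04 -9.999e-01] F [ 0.3 -0.3 -0.3] op 0.0856 tot [ 0.   0.7 21.9]
[[-0.23, 2.08, 0.45], [0.0, 0.18, 5.48]], [[-0.03, 2.09, 0.45], [0.0, 0.18, 5.48]], [[0.17, 2.08, 0.45], [0.0, 0.18, 5.48]], [[0.36, 2.06, 0.45], [0.0, 0.18, 5.48]],
```

Rod origin is 2.6 mm from its pocket's centre. On to the piston.

Emit:
{"name": "jog_arm", "arguments": {
  "steps": [
    [[-0.2,2.1,0.2],[0,0.2,5.5]],
    [[0,2.1,0.2],[0,0.2,5.5]],
    [[0.2,2.1,0.2],[0,0.2,5.5]],
    [[0.3,1.7,0.2],[0,0.2,5.5]],
    [[0,0,0],[0,0,0]],
    [[0,0,0],[0,0,0]]
  ]
}}

```text
t: 11.2
tool_pos: [0.4759, -0.0246, 0.2803]
tool_rot: [-3.131, 0.24, 0.022]
contact_force: [-1.0, -0.1, 0.2]
opening: 0.0854
```

```bash
python3 - <<'E'
from h import *
shot("wrist","w8")
plan([.48,-.022,.25],-7.4,4)
E
```

```text
t 11.25 pos [ 0.4758 -0.0244  0.2803] psi -8.74 z [-0.014   0.0021 -0.9999] F [-0.5  0.1 -0.7] op 0.086 tot [-0.   0.8 -1.3]
[[0.1, -0.08, 0.76], [-0.0, 0.2, -0.34]], [[0.1, -0.07, 0.76], [-0.0, 0.2, -0.34]], [[0.1, -0.07, 0.76], [-0.0, 0.2, -0.34]], [[0.1, -0.07, 0.76], [-0.0, 0.2, -0.34]],
```

View pics/w8.png

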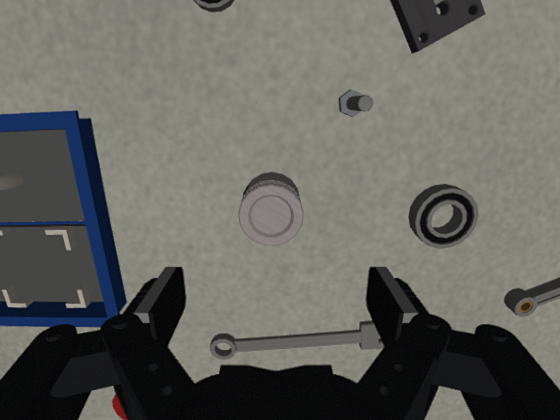

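The grey piston with two dark ring grooves is at (271,214), which confirms it as the one meant.

```bash
python3 - <<'E'
from h import *
w=ctrl.camera_info("wrist"); t=ctrl.camera_info("top")
print(onz(w,(271,214),.042),tri(w,(271,214),t,(112/2.6+225,325/2.6+100)))
print('brg',onz(w,(443.5,215),.015))
plan([.48,-.022,.186],-7.4,6)
E
```

```text
[ 0.48002263 -0.0218599   0.042     ] (array([ 0.47992811, -0.02192191,  0.04176698]), np.float64(0.00015821967971098237))
brg [ 0.44887102 -0.15529869  0.015     ]
t 11.25 pos [ 0.4758 -0.0244  0.2803] psi -8.74 z [-0.014   0.0021 -0.9999] F [-0.5  0.1 -0.7] op 0.086 tot [-0.   0.8 -1.3]
[[0.08, -0.05, 1.57], [-0.0, 0.14, -0.22]], [[0.08, -0.05, 1.57], [-0.0, 0.14, -0.22]], [[0.08, -0.05, 1.57], [-0.0, 0.14, -0.22]], [[0.07, -0.05, 1.57], [-0.0, 0.14, -0.22]], [[0.07, -0.05, 1.57], [-0.0, 0.14, -0.22]], [[0.07, -0.05, 1.57], [-0.0, 0.14, -0.22]],
```

Emit:
{"name": "jog_arm", "arguments": {
  "steps": [
    [[0.4,-0.3,0],[0,0.8,-1.3]],
    [[0,0,1.5],[0,0,0]],
    [[0,0,2],[0,0,0]],
    [[0,0,2],[0,0,0]],
    [[0,0,1.5],[0,0,0]],
    [[0,0,0.7],[0,0,0]],
    [[0,0,0],[0,0,0]],
    [[0,0,0],[0,0,0]]
  ]
}}

```text
t: 12.05
tool_pos: [0.4825, -0.0156, 0.2024]
tool_rot: [-3.136, 0.17, -0.013]
contact_force: [-0.0, -0.5, 0.8]
opening: 0.0854
```

```bash
python3 - <<'E'
from h import *
plan([.48,-.022,.186],-7.4,1)
E
```

```text
t 12.05 pos [ 0.4825 -0.0156  0.2024] psi -6.21 z [ 8.3e-03  7.0e-04 -1.0e+00] F [-0.  -0.5  0.8] op 0.0854 tot [-0.1 -0.5  1.2]
[[-0.2, 0.67, 1.63], [-0.09, -0.47, 1.19]],
```

Emit:
{"name": "jog_arm", "arguments": {
  "steps": [
    [[-0.1,0.35,0.5],[0,-0.2,0.6]],
    [[-0.0,0.1,0.4],[0,0,0]],
    [[0,0,0.4],[0,0,0]],
    [[0,0,0],[0,0,0]],
    [[0,0,0],[0,0,0]]
  ]
}}

```text
t: 12.55
tool_pos: [0.4823, -0.0205, 0.191]
tool_rot: [-3.135, 0.187, -0.015]
contact_force: [-0.5, -0.1, -0.0]
opening: 0.0856
```

```bash
python3 - <<'E'
from h import *
plan([.48,-.022,.186],-7.4,1)
E
```

```text
t 12.55 pos [ 0.4823 -0.0205  0.191 ] psi -6.82 z [ 9.7e-03  1.0e-04 -1.0e+00] F [-0.5 -0.1 -0. ] op 0.0856 tot [-0.1 -0.5  0.6]
[[-0.22, 0.18, 0.5], [-0.07, -0.55, 0.58]],
```

Emit:
{"name": "jog_arm", "arguments": {
  "steps": [
    [[-0.2,0.15,0.35],[0,-0.5,0.3]],
    [[0,0,0.15],[0,0,0]],
    [[0,0,0],[0,0,0]]
  ]
}}

```text
t: 12.85
tool_pos: [0.4801, -0.0219, 0.1858]
tool_rot: [-3.134, 0.196, -0.001]
contact_force: [-0.2, -0.3, -0.2]
opening: 0.0851
```

Emit:
{"name": "jog_arm", "arguments": {
  "steps": [
    [[0,0,0],[0,0,0]],
    [[0,0,0],[0,0,0]],
    [[0,0,0],[0,0,0]],
    [[0,0,0],[0,0,0]],
    [[0,0,0],[0,0,0]],
    [[0,0,0],[0,0,0]]
  ],
  "fingers": -1,
  "grip_force": 50
}}

```text
t: 13.45
tool_pos: [0.4802, -0.0219, 0.1861]
tool_rot: [-3.134, 0.196, -0.001]
contact_force: [-1.0, -0.1, 0.5]
opening: 0.045
```

```bash
python3 - <<'E'
from h import *
shot("wrist","w9"); shot("scene","s9")
plan([.48,-.022,.186],-7.4,1)
E
```

```text
t 13.55 pos [ 0.4802 -0.0219  0.1861] psi -7.14 z [ 9.e-04  1.e-03 -1.e+00] F [ 0.8  0.7 -0. ] op 0.0449 tot [-0.1 -0.   0.3]
[[-0.02, 0.01, 0.01], [-0.06, -0.05, 0.26]],
```

View pics/w9.png

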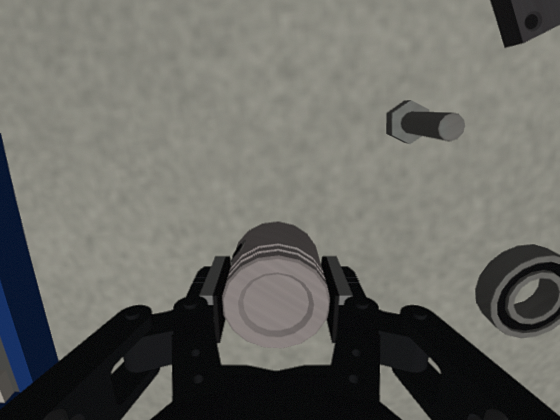

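The piston is gripped at (276,300). Lift, then over to the collar.

Emit:
{"name": "jog_arm", "arguments": {
  "steps": [
    [[0,0,-1],[0,0,0]],
    [[0,0,-2],[0,0,0]],
    [[0,-1,-3],[0,0,0]],
    [[0,-2,-2],[0,0,0]],
    [[0.3,-3,-1],[0,0,0]],
    [[0.5,-3.5,0],[0,0,0]],
    [[0.5,-3.5,0],[0,0,0]],
    [[0.5,-3.5,0],[0,0,0]]
  ]
}}

```text
t: 14.35
tool_pos: [0.5186, 0.1418, 0.2833]
tool_rot: [-3.132, 0.208, -0.001]
contact_force: [-0.2, -1.0, -1.7]
opening: 0.0448
```

```bash
python3 - <<'E'
from h import *
plan([.5463,.2975,.28],-7.4,5)
E
```

```text
t 14.35 pos [0.5186 0.1418 0.2833] psi -7.61 z [ 8.0e-04  2.1e-03 -1.0e+00] F [-0.2 -1.  -1.7] op 0.0448 tot [-0.1 -0.  -0.2]
[[0.14, -3.16, 0.07], [-0.03, -0.01, -0.04]], [[0.14, -3.16, 0.07], [-0.03, -0.01, -0.04]], [[0.14, -3.16, 0.07], [-0.03, -0.01, -0.04]], [[0.14, -3.16, 0.07], [-0.03, -0.01, -0.04]], [[0.15, -3.16, 0.07], [-0.03, -0.01, -0.04]],
```

Emit:
{"name": "jog_arm", "arguments": {
  "steps": [
    [[0.1,-3.2,0],[0,0,0]],
    [[0.1,-3.2,0],[0,0,0]],
    [[0.1,-3.2,0],[0,0,0]],
    [[0.1,-2.2,0],[0,0,0]],
    [[0,-1,0],[0,0,0]],
    [[0,0,0],[0,0,0]],
    [[0,0,0],[0,0,0]]
  ]
}}

```text
t: 15.05
tool_pos: [0.5392, 0.2768, 0.2867]
tool_rot: [-3.133, 0.2, -0.002]
contact_force: [0.7, -0.0, -0.9]
opening: 0.0446
```

```bash
python3 - <<'E'
from h import *
shot("wrist","w10")
plan([.5463,.2975,.225],-7.4,5)
E
```

```text
t 15.1 pos [0.5392 0.2766 0.2867] psi -7.32 z [ 0.0017  0.0024 -1.    ] F [-0.4  0.3 -1.1] op 0.0448 tot [-0.1 -0.1  0.1]
[[0.09, -0.43, 1.24], [-0.03, -0.02, 0.02]], [[0.09, -0.43, 1.23], [-0.03, -0.02, 0.02]], [[0.09, -0.43, 1.23], [-0.03, -0.02, 0.02]], [[0.09, -0.43, 1.23], [-0.03, -0.02, 0.02]], [[0.09, -0.43, 1.23], [-0.03, -0.02, 0.02]],
```

View pics/w10.png

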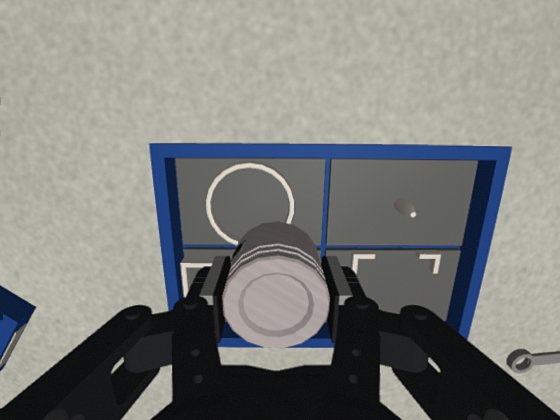

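```bash
python3 - <<'E'
from h import *
w=ctrl.camera_info("wrist")
print('collar L/R/T',[onz(w,q,.02).round(4) for q in [(206,206),(295,204),(249,163.5)]],'post',onz(w,(413,214.5),.036))
E
```

```text
collar L/R/T [array([0.5506, 0.3308, 0.02  ]), array([0.5434, 0.2615, 0.02  ]), array([0.5793, 0.2922, 0.02  ])] post [0.52921724 0.17598303 0.036     ]
```

Emit:
{"name": "jog_arm", "arguments": {
  "steps": [
    [[0.1,-0.4,0.8],[0,0,0]],
    [[0.1,-0.5,1.2],[0,0,0]],
    [[0.1,-0.5,1.2],[0,0,0]],
    [[0.1,-0.3,1.2],[0,0,0]],
    [[0.1,-0.1,0.5],[0,0,0]],
    [[0,0,0],[0,0,0]],
    [[0,0,0],[0,0,0]]
  ]
}}

```text
t: 15.8
tool_pos: [0.5467, 0.292, 0.2309]
tool_rot: [3.135, -0.207, -0.004]
contact_force: [0.8, 0.7, -1.6]
opening: 0.045
```

```bash
python3 - <<'E'
from h import *
shot("wrist","w11");
plan([.5463,.2975,.198],-7.4,3)
E
```

```text
t 15.85 pos [0.5467 0.292  0.231 ] psi -7.55 z [-2.4e-03  1.0e-04 -1.0e+00] F [-0.3  0.6 -0.7] op 0.0452 tot [ 0.   0.1 -0.2]
[[-0.03, -0.18, 1.1], [0.0, 0.05, -0.05]], [[-0.03, -0.18, 1.1], [0.0, 0.05, -0.05]], [[-0.03, -0.18, 1.1], [0.0, 0.05, -0.05]],
```

View pics/w11.png

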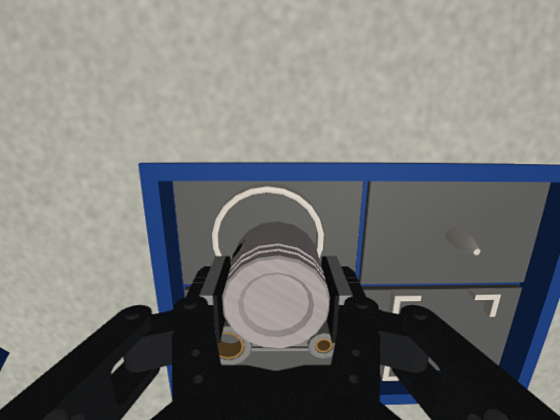

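Emit:
{"name": "jog_arm", "arguments": {
  "steps": [
    [[0,-0.3,0.3],[0,0,0]],
    [[0,-0.1,0.8],[0,0,0]],
    [[0,0,0.8],[0,0,0]],
    [[0,0,0.4],[0,0,0]],
    [[0,0,0],[0,0,0]],
    [[0,0,0],[0,0,0]]
  ]
}}

```text
t: 16.45
tool_pos: [0.5476, 0.2965, 0.2074]
tool_rot: [-3.134, 0.207, 0.0]
contact_force: [-0.4, -0.7, -2.1]
opening: 0.0445
```

```bash
python3 - <<'E'
from h import *
shot("wrist","w12");
plan([.546,.2967,.197],-7.4,3)
E
```

```text
t 16.5 pos [0.5476 0.2965 0.2074] psi -7.55 z [-2.e-04  9.e-04 -1.e+00] F [-0.3  0.4 -0.6] op 0.0445 tot [-0.1  0.  -0.2]
[[-0.05, -0.0, 0.35], [-0.02, 0.01, -0.05]], [[-0.05, -0.0, 0.35], [-0.02, 0.01, -0.05]], [[-0.05, -0.0, 0.35], [-0.02, 0.01, -0.05]],
```

View pics/w12.png

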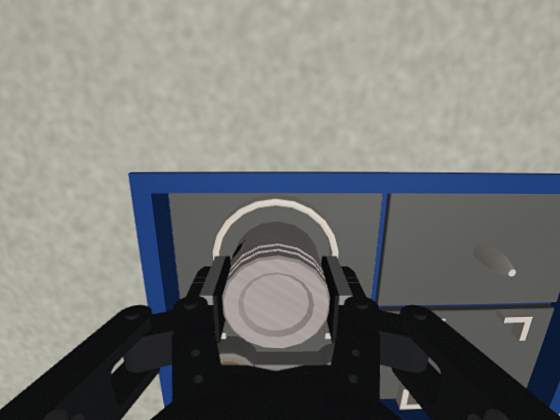

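The piston is centred over the collar (276). Lowering the last 11 mm.

Emit:
{"name": "jog_arm", "arguments": {
  "steps": [
    [[-0.1,0,0.3],[0,0,0]],
    [[0,0,0.4],[0,0,0]],
    [[0,0,0.25],[0,0,0]],
    [[0,0,0],[0,0,0]],
    [[0,0,0],[0,0,0]]
  ]
}}

```text
t: 17.0
tool_pos: [0.5467, 0.2966, 0.1977]
tool_rot: [-3.133, 0.207, -0.001]
contact_force: [0.1, -0.3, -0.5]
opening: 0.0447
```

Emit:
{"name": "jog_arm", "arguments": {
  "steps": [
    [[0,0,0.1],[0,0,0]],
    [[0,0,0.1],[0,0,0]],
    [[0,0,0.1],[0,0,0]],
    [[0,0,0],[0,0,0]]
  ]
}}

```text
t: 17.4
tool_pos: [0.5472, 0.2968, 0.1964]
tool_rot: [-3.133, 0.207, -0.002]
contact_force: [-0.1, -0.6, -1.5]
opening: 0.0448
```

Emit:
{"name": "jog_arm", "arguments": {
  "steps": [
    [[0,0,0.1],[0,0,0]],
    [[0,0,0.1],[0,0,0]],
    [[0,0,0.1],[0,0,0]]
  ]
}}

```text
t: 17.7
tool_pos: [0.5476, 0.2971, 0.1961]
tool_rot: [-3.134, 0.207, -0.001]
contact_force: [-4.7, -1.4, 6.9]
opening: 0.045
```

```bash
python3 - <<'E'
from h import *
o=ctrl.get_obs(); print(o['contact_force'],o['tool_pos'])
E
```

```text
[-4.67386641 -1.41896436  6.8916116 ] [0.54764029 0.29707931 0.19612282]
```

Contact (7 N). Release.

Emit:
{"name": "jog_arm", "arguments": {
  "steps": [
    [[0,0,0],[0,0,0]],
    [[0,0,0],[0,0,0]],
    [[0,0,0],[0,0,0]],
    [[0,0,0],[0,0,0]]
  ],
  "fingers": 0.6
}}

```text
t: 18.1
tool_pos: [0.5481, 0.2972, 0.1963]
tool_rot: [-3.133, 0.207, -0.004]
contact_force: [0.7, 0.2, -0.0]
opening: 0.0683
```

Emit:
{"name": "jog_arm", "arguments": {
  "steps": [
    [[0,0,-1],[0,0,0]],
    [[0,0,-2],[0,0,0]],
    [[0,0,-3],[0,0,0]],
    [[0,0,-3],[0,0,0]],
    [[0,0,0],[0,0,0]],
    [[0,0,0],[0,0,0]]
  ]
}}

```text
t: 18.7
tool_pos: [0.5475, 0.2969, 0.2905]
tool_rot: [-3.133, 0.207, -0.002]
contact_force: [0.2, -0.9, -1.1]
opening: 0.0684
```

```bash
python3 - <<'E'
from h import *
shot("wrist","w13");
plan([.4465,-.158,.28],-7.4,14)
E
```

```text
t 18.75 pos [0.5478 0.297  0.2909] psi -7.55 z [ 0.0025  0.0017 -1.    ] F [-0.7 -0.   0.2] op 0.0683 tot [-0.1 -0.1 -0.2]
[[-0.29, 3.32, 0.07], [-0.01, -0.01, -0.01]], [[-0.29, 3.32, 0.07], [-0.01, -0.01, -0.01]], [[-0.29, 3.32, 0.07], [-0.01, -0.01, -0.01]], [[-0.29, 3.32, 0.07], [-0.01, -0.01, -0.01]], [[-0.29, 3.32, 0.07], [-0.01, -0.01, -0.01]], [[-0.29, 3.32, 0.07], [-0.01, -0.01, -0.01]], [[-0.29, 3.32, 0.07], [-0.01, -0.01, -0.01]], [[-0.29, 3.32, 0.07], [-0.01, -0.01, -0.01]], [[-0.3, 3.32, 0.07], [-0.01, -0.01, -0.01]], [[-0.3, 3.32, 0.08], [-0.01, -0.01, -0.01]], [[-0.3, 3.32, 0.08], [-0.01, -0.01, -0.01]], [[-0.3, 3.32, 0.08], [-0.01, -0.01, -0.01]], [[-0.3, 3.32, 0.08], [-0.01, -0.01, -0.01]], [[-0.3, 3.32, 0.08], [-0.01, -0.01, -0.01]],
```

View pics/w13.png

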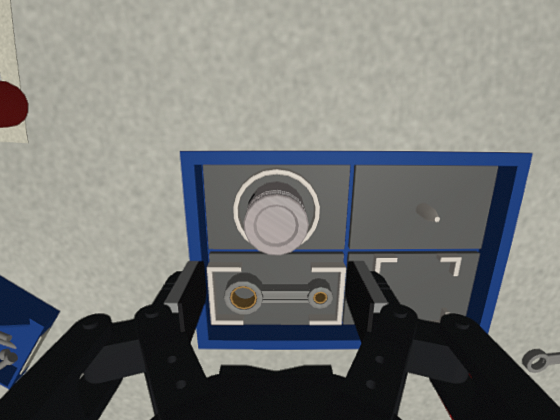

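The piston stands in the collar (276,210) and the rod is in its pocket. Bearing next.

Emit:
{"name": "jog_arm", "arguments": {
  "steps": [
    [[-0.2,2.5,0],[0,0,0]],
    [[-0.3,3.8,0],[0,0,0]],
    [[-0.3,3.8,0],[0,0,0]],
    [[-0.3,3.8,0],[0,0,0]],
    [[-0.3,3.8,0],[0,0,0]],
    [[-0.3,3.8,0],[0,0,0]],
    [[-0.3,3.8,0],[0,0,0]],
    [[-0.3,3.8,0],[0,0,0]]
  ],
  "fingers": 1
}}

```text
t: 19.55
tool_pos: [0.4821, 0.0055, 0.2799]
tool_rot: [-3.135, 0.193, 0.02]
contact_force: [1.3, -0.2, -0.2]
opening: 0.0853
```

```bash
python3 - <<'E'
from h import *
plan([.4465,-.158,.26],-7.4,5)
E
```

```text
t 19.55 pos [0.4821 0.0055 0.2799] psi -7.03 z [-0.0124  0.0011 -0.9999] F [ 1.3 -0.2 -0.2] op 0.0853 tot [0.  0.7 0.4]
[[-0.3, 3.33, 0.4], [0.01, 0.14, 0.07]], [[-0.3, 3.33, 0.4], [0.01, 0.14, 0.07]], [[-0.29, 3.33, 0.4], [0.01, 0.14, 0.07]], [[-0.29, 3.33, 0.4], [0.01, 0.14, 0.07]], [[-0.29, 3.33, 0.4], [0.01, 0.14, 0.07]],
```

Emit:
{"name": "jog_arm", "arguments": {
  "steps": [
    [[-0.3,3.3,0],[0,0.2,0.1]],
    [[-0.3,3.3,0],[0,0.2,0.1]],
    [[-0.3,3.3,0.2],[0,0.1,0.1]],
    [[-0.2,2.6,0.2],[0,0.1,0]],
    [[-0.2,1.5,0],[0,0.1,0]],
    [[0,0,0],[0,0,0]],
    [[0,0,0],[0,0,0]]
  ]
}}

```text
t: 20.25
tool_pos: [0.445, -0.1398, 0.2666]
tool_rot: [-3.131, 0.213, 0.022]
contact_force: [0.5, 0.5, -0.1]
opening: 0.0851
```

```bash
python3 - <<'E'
from h import *
shot("wrist","w14");
plan([.4463,-.1582,.20],-7.4,5)
E
```

```text
t 20.3 pos [ 0.4451 -0.1396  0.2666] psi -7.74 z [-0.014   0.0044 -0.9999] F [-0.8  1.   0.2] op 0.0851 tot [-0.1  0.8 -0.3]
[[0.09, 0.37, 1.33], [-0.03, 0.17, -0.07]], [[0.09, 0.37, 1.33], [-0.03, 0.17, -0.07]], [[0.08, 0.37, 1.33], [-0.03, 0.17, -0.07]], [[0.08, 0.37, 1.33], [-0.03, 0.17, -0.07]], [[0.08, 0.37, 1.33], [-0.03, 0.17, -0.07]],
```

View pics/w14.png

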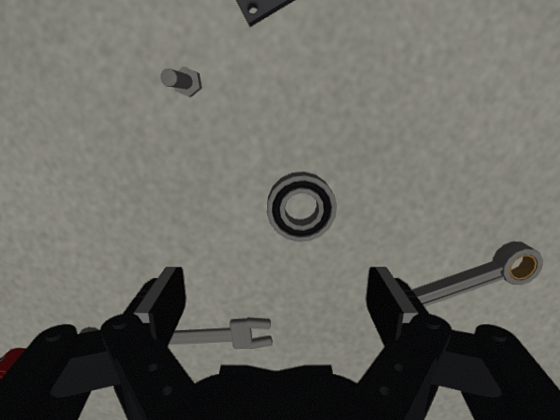

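```bash
python3 - <<'E'
from h import *
w=ctrl.camera_info("wrist");t=ctrl.camera_info("top")
print(onz(w,(302,207),.015),tri(w,(302,207),t,(274.5/2.6+225,368/2.6+100)))
E
```

```text
[ 0.44693111 -0.15866322  0.015     ] (array([ 0.44593143, -0.15865288,  0.01187371]), np.float64(0.0002960378736641751))
```

Emit:
{"name": "jog_arm", "arguments": {
  "steps": [
    [[0.1,0.4,0.7],[0,0.3,0]],
    [[0.1,0.4,1.2],[0,0.2,0]],
    [[0.1,0.4,1.3],[0,0.1,0]],
    [[0.1,0.4,1.3],[0,0.1,0]],
    [[0,0.1,1],[0,0,0]],
    [[0,0,0],[0,0,0]],
    [[0,0,0],[0,0,0]]
  ]
}}

```text
t: 21.0
tool_pos: [0.4468, -0.1541, 0.2047]
tool_rot: [-3.13, 0.202, 0.006]
contact_force: [-0.2, -0.1, -0.8]
opening: 0.0855
```

```bash
python3 - <<'E'
from h import *
plan([.4463,-.1585,.171],-7.4,4)
E
```

```text
t 21.0 pos [ 0.4468 -0.1541  0.2047] psi -7.37 z [-0.0037  0.005  -1.    ] F [-0.2 -0.1 -0.8] op 0.0855 tot [-0.3  0.2  0. ]
[[0.01, 0.12, 0.84], [-0.06, 0.06, 0.01]], [[0.0, 0.11, 0.84], [-0.06, 0.06, 0.01]], [[0.0, 0.11, 0.84], [-0.06, 0.06, 0.01]], [[0.0, 0.11, 0.84], [-0.06, 0.06, 0.01]],
```

Emit:
{"name": "jog_arm", "arguments": {
  "steps": [
    [[0,0.25,0.5],[-0.2,0.1,0]],
    [[0,0.15,1],[0,0,0]],
    [[0,0,1],[0,0,0]],
    [[0,0,0.7],[0,0,0]],
    [[0,0,0.1],[0,0,0]],
    [[0,0,0],[0,0,0]]
  ]
}}

```text
t: 21.6
tool_pos: [0.4467, -0.1582, 0.1698]
tool_rot: [-3.135, 0.201, 0.001]
contact_force: [-0.5, -0.2, 0.5]
opening: 0.0854
```

```bash
python3 - <<'E'
from h import *
plan([.4463,-.1585,.171],-7.4,1)
shot("wrist","w15")
E
```

```text
t 21.6 pos [ 0.4467 -0.1582  0.1698] psi -7.34 z [-5.e-04  1.e-04 -1.e+00] F [-0.5 -0.2  0.5] op 0.0854 tot [-0.   0.   0.1]
[[-0.03, 0.03, -0.12], [-0.0, 0.03, 0.06]],
```

View pics/w15.png

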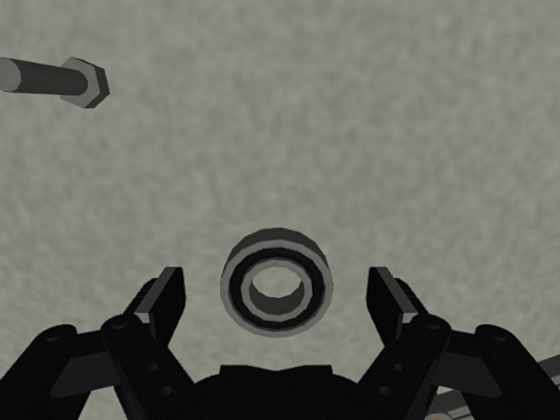

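The bearing (276,288) is midway between the open pads. Close.

Emit:
{"name": "jog_arm", "arguments": {
  "steps": [
    [[0,0,0],[0,0,0]],
    [[0,0,0],[0,0,0]],
    [[0,0,0],[0,0,0]],
    [[0,0,0],[0,0,0]],
    [[0,0,0],[0,0,0]],
    [[0,0,0],[0,0,0]]
  ],
  "fingers": -1
}}

```text
t: 22.25
tool_pos: [0.4473, -0.1584, 0.1713]
tool_rot: [3.134, -0.2, 0.003]
contact_force: [-1.0, 0.1, -2.1]
opening: 0.0499
```

Emit:
{"name": "jog_arm", "arguments": {
  "steps": [
    [[0,0,-1],[0,0,0]],
    [[0,0,-2],[0,0,0]],
    [[0,0,-3],[0,0,0]],
    [[0,0,-3],[0,0,0]],
    [[0,0,-2],[0,0,0]],
    [[0,0,0],[0,0,0]]
  ]
}}

```text
t: 22.85
tool_pos: [0.446, -0.1577, 0.2861]
tool_rot: [-3.135, 0.2, 0.002]
contact_force: [0.1, -0.1, -1.0]
opening: 0.0497
```

```bash
python3 - <<'E'
from h import *
plan([.53,.175,.28],-7.4,10)
shot("wrist","w16")
E
```

```text
t 22.85 pos [ 0.446  -0.1577  0.2861] psi -7.32 z [-1.4e-03  5.0e-04 -1.0e+00] F [ 0.1 -0.1 -1. ] op 0.0497 tot [-0.   0.1  0.1]
[[0.41, -3.41, 0.06], [-0.0, 0.01, 0.01]], [[0.41, -3.41, 0.06], [-0.0, 0.01, 0.01]], [[0.41, -3.41, 0.06], [-0.0, 0.01, 0.01]], [[0.41, -3.41, 0.06], [-0.0, 0.01, 0.01]], [[0.41, -3.41, 0.06], [-0.0, 0.01, 0.01]], [[0.41, -3.41, 0.06], [-0.0, 0.01, 0.01]], [[0.41, -3.41, 0.06], [-0.0, 0.01, 0.01]], [[0.41, -3.41, 0.06], [-0.0, 0.01, 0.01]], [[0.41, -3.41, 0.06], [-0.0, 0.01, 0.01]], [[0.4, -3.41, 0.06], [-0.0, 0.01, 0.01]],
```

View pics/w16.png

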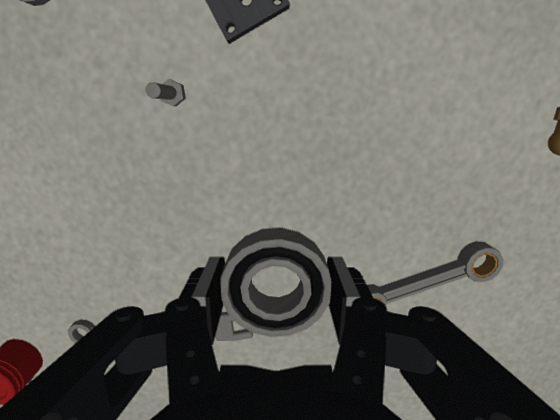

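Emit:
{"name": "jog_arm", "arguments": {
  "steps": [
    [[0.3,-2.5,0],[0,0,0]],
    [[0.4,-3.6,0],[0,0,0]],
    [[0.4,-3.6,0],[0,0,0]],
    [[0.4,-3.6,0],[0,0,0]],
    [[0.4,-3.6,0],[0,0,0]],
    [[0.4,-3.6,0],[0,0,0]],
    [[0.4,-3.6,0],[0,0,0]],
    [[0.4,-3.6,0],[0,0,0]]
  ]
}}

```text
t: 23.7
tool_pos: [0.5093, 0.1199, 0.2716]
tool_rot: [-3.133, 0.215, 0.034]
contact_force: [0.4, -0.2, -1.5]
opening: 0.0499
```

```bash
python3 - <<'E'
from h import *
plan([.53,.175,.25],-7.4,4)
E
```

```text
t 23.7 pos [0.5093 0.1199 0.2716] psi -7.87 z [-0.0216  0.0022 -0.9998] F [ 0.4 -0.2 -1.5] op 0.0499 tot [ 0.   1.2 -0.5]
[[0.33, -1.44, 0.53], [0.01, 0.31, -0.12]], [[0.33, -1.43, 0.53], [0.01, 0.31, -0.12]], [[0.33, -1.43, 0.54], [0.01, 0.31, -0.12]], [[0.33, -1.43, 0.54], [0.01, 0.31, -0.12]],
```

Emit:
{"name": "jog_arm", "arguments": {
  "steps": [
    [[0.3,-1.2,0],[0,0.3,-0.1]],
    [[0.3,-1.0,0],[0,0.3,-0.1]],
    [[0.3,-0.5,0],[0,0.3,-0.1]],
    [[0.3,0,0],[0,0.2,-0.1]],
    [[0,0,0],[0,0,0]],
    [[0,0,0],[0,0,0]]
  ]
}}

```text
t: 24.3
tool_pos: [0.5241, 0.1469, 0.2653]
tool_rot: [3.132, -0.199, -0.017]
contact_force: [-0.4, -0.7, -1.7]
opening: 0.0499
```

```bash
python3 - <<'E'
from h import *
plan([.53,.175,.23],-7.4,4)
shot("wrist","w17")
E
```

```text
t 24.3 pos [0.5241 0.1469 0.2653] psi -7.29 z [-0.0111 -0.0027 -0.9999] F [-0.4 -0.7 -1.7] op 0.0499 tot [0.2 0.6 0.1]
[[0.07, -0.72, 0.88], [0.06, 0.15, 0.03]], [[0.06, -0.72, 0.88], [0.06, 0.15, 0.03]], [[0.06, -0.72, 0.88], [0.06, 0.15, 0.03]], [[0.06, -0.72, 0.88], [0.06, 0.15, 0.03]],
```

View pics/w17.png

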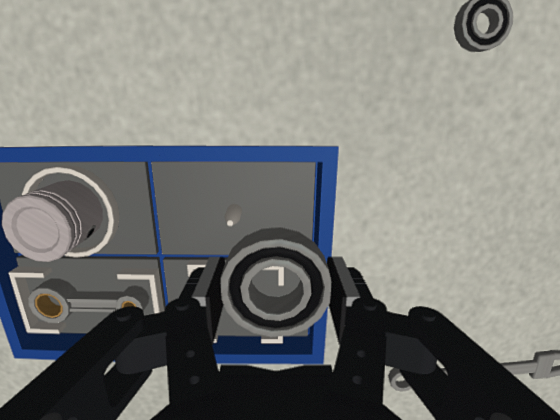

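```bash
python3 - <<'E'
from h import *
w=ctrl.camera_info("wrist");t=ctrl.camera_info("top")
print('post',onz(w,(230,222),.036),tri(w,(230,222),t,(275/2.6+70,260/2.6+100)))
E
```

```text
post [0.52998858 0.17586627 0.036     ] (array([0.53021977, 0.17494665, 0.0361462 ]), np.float64(0.001762811453759912))
```

Emit:
{"name": "jog_arm", "arguments": {
  "steps": [
    [[0.1,-0.8,0.3],[0,0.3,0]],
    [[0.1,-0.8,0.5],[0,0.2,0]],
    [[0.1,-0.6,0.5],[0,0.1,0]],
    [[0,-0.4,0.5],[0,0,0]],
    [[0,0,0],[0,0,0]],
    [[0,0,0],[0,0,0]]
  ]
}}

```text
t: 24.95
tool_pos: [0.5307, 0.1737, 0.2454]
tool_rot: [3.131, -0.201, 0.001]
contact_force: [-0.1, 0.2, -1.3]
opening: 0.0498
```

```bash
python3 - <<'E'
from h import *
plan([.53,.175,.22],-7.4,2)
shot("wrist","w18");shot("top","t18")
t=cv2.imread('pics/t18.png'); cv2.imwrite('pics/t18c.png',cv2.resize(t[150:280,70:230],None,fx=3.5,fy=3.5,interpolation=cv2.INTER_CUBIC))
E
```

```text
t 24.95 pos [0.5307 0.1737 0.2454] psi -7.36 z [ 2.0e-04 -4.2e-03 -1.0e+00] F [-0.1  0.2 -1.3] op 0.0498 tot [ 0.2 -0.   0. ]
[[-0.04, -0.06, 1.27], [0.12, -0.02, 0.02]], [[-0.04, -0.06, 1.27], [0.12, -0.02, 0.02]],
```

View pics/w18.png

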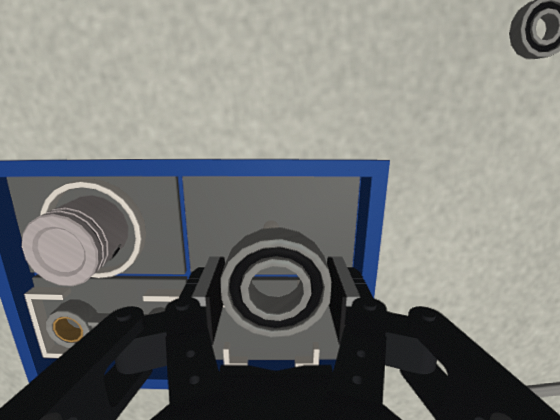

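Emit:
{"name": "jog_arm", "arguments": {
  "steps": [
    [[0,-0.1,0.4],[0.2,0,0]],
    [[0,-0.1,0.6],[0,0,0]],
    [[0,0,0.6],[0,0,0]],
    [[0,0,0.4],[0,0,0]],
    [[0,0,0],[0,0,0]],
    [[0,0,0],[0,0,0]]
  ]
}}

```text
t: 25.65
tool_pos: [0.531, 0.1751, 0.2238]
tool_rot: [3.135, -0.204, 0.001]
contact_force: [-0.2, 0.3, -1.3]
opening: 0.05
```

```bash
python3 - <<'E'
from h import *
plan([.5305,.1752,.20],-7.4,2)
shot("wrist","w19")
E
```

```text
t 25.65 pos [0.531  0.1751 0.2238] psi -7.43 z [ 9.e-04 -5.e-04 -1.e+00] F [-0.2  0.3 -1.3] op 0.05 tot [ 0.  -0.1 -0. ]
[[-0.02, -0.0, 1.19], [0.01, -0.03, -0.02]], [[-0.02, -0.0, 1.19], [0.01, -0.03, -0.02]],
```

View pics/w19.png

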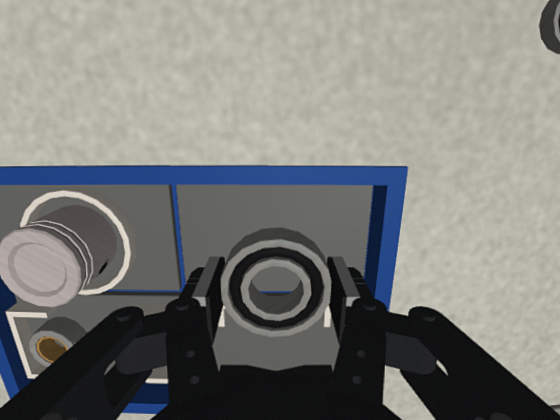

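Emit:
{"name": "jog_arm", "arguments": {
  "steps": [
    [[0,0,0.3],[0,0,0]],
    [[0,0,0.5],[0,0,0]],
    [[0,0,0.5],[0,0,0]],
    [[0,0,0.3],[0,0,0]],
    [[0,0,0],[0,0,0]],
    [[0,0,0],[0,0,0]]
  ]
}}

```text
t: 26.3
tool_pos: [0.5311, 0.1751, 0.2067]
tool_rot: [3.135, -0.204, 0.002]
contact_force: [0.6, 0.3, -1.4]
opening: 0.05
```

```bash
python3 - <<'E'
from h import *
plan([.5305,.1752,.182],-7.4,2)
i,im=shot("wrist","w20"); cv2.imwrite('pics/w20c.png',cv2.resize(im[200:370,170:390],None,fx=3,fy=3))
E
```

```text
t 26.3 pos [0.5311 0.1751 0.2067] psi -7.43 z [ 1.4e-03 -4.0e-04 -1.0e+00] F [ 0.6  0.3 -1.4] op 0.05 tot [ 0.  -0.1 -0. ]
[[-0.03, -0.0, 1.24], [0.01, -0.04, -0.02]], [[-0.03, -0.0, 1.24], [0.01, -0.04, -0.02]],
```

View pics/w20c.png

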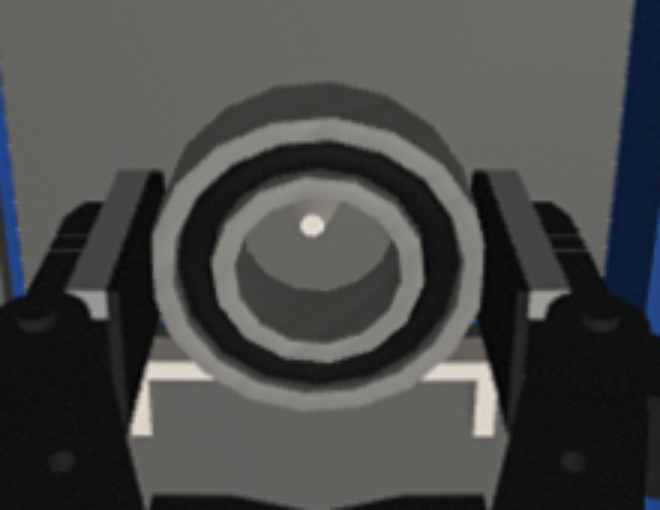

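The post tip shows inside the bore at crop (312,225), near the middle of the lower bore edge. Lowering.

Emit:
{"name": "jog_arm", "arguments": {
  "steps": [
    [[0,0,0.3],[0,0,0]],
    [[0,0,0.5],[0,0,0]],
    [[0,0,0.6],[0,0,0]],
    [[0,0,0.5],[0,0,0]],
    [[0,0,0.2],[0,0,0]],
    [[0,0,0],[0,0,0]],
    [[0,0,0],[0,0,0]]
  ]
}}

```text
t: 27.05
tool_pos: [0.5311, 0.1751, 0.1837]
tool_rot: [3.135, -0.204, 0.002]
contact_force: [0.1, 0.4, -1.1]
opening: 0.0502
```

Emit:
{"name": "jog_arm", "arguments": {
  "steps": [
    [[0,0,0.1],[0,0,0]],
    [[0,0,0.1],[0,0,0]],
    [[0,0,0.1],[0,0,0]],
    [[0,0,0.1],[0,0,0]]
  ]
}}

```text
t: 27.45
tool_pos: [0.5316, 0.1752, 0.1811]
tool_rot: [3.135, -0.203, 0.003]
contact_force: [-5.8, -1.2, 9.5]
opening: 0.05
```

Contact at the expected height (9.5 N). Release and retreat.

Emit:
{"name": "jog_arm", "arguments": {
  "steps": [
    [[0,0,0],[0,0,0]],
    [[0,0,0],[0,0,0]],
    [[0,0,0],[0,0,0]],
    [[0,0,0],[0,0,0]]
  ],
  "fingers": 0.7
}}

```text
t: 27.85
tool_pos: [0.5324, 0.1754, 0.1822]
tool_rot: [-3.135, 0.203, -0.007]
contact_force: [-0.1, 0.6, -0.3]
opening: 0.0729
```

Emit:
{"name": "jog_arm", "arguments": {
  "steps": [
    [[0,0,-1],[0,0,0]],
    [[0,0,-2],[0,0,0]],
    [[0,0,-3],[0,0,0]],
    [[0,0,-3],[0,0,0]],
    [[0,0,-2],[0,0,0]],
    [[0,0,0],[0,0,0]]
  ]
}}

```text
t: 28.45
tool_pos: [0.5315, 0.1752, 0.2982]
tool_rot: [-3.135, 0.204, -0.006]
contact_force: [0.3, 0.1, 0.9]
opening: 0.0725
```

```bash
python3 - <<'E'
from h import *
plan([.6038,-.1535,.28],19.2,11)
shot("wrist","w21")
E
```

```text
t 28.45 pos [0.5315 0.1752 0.2982] psi -7.43 z [ 0.004  0.    -1.   ] F [0.3 0.1 0.9] op 0.0725 tot [  0.   -0.2 -26.6]
[[1.04, 2.88, 0.17], [0.0, -0.02, -2.42]], [[0.91, 2.92, 0.17], [0.0, -0.02, -2.42]], [[0.79, 2.96, 0.17], [0.0, -0.02, -2.42]], [[0.67, 2.99, 0.17], [0.0, -0.02, -2.42]], [[0.54, 3.01, 0.17], [0.0, -0.02, -2.42]], [[0.41, 3.03, 0.17], [0.0, -0.02, -2.42]], [[0.28, 3.05, 0.17], [0.0, -0.02, -2.42]], [[0.15, 3.06, 0.17], [0.0, -0.02, -2.42]], [[0.02, 3.06, 0.17], [0.0, -0.02, -2.42]], [[-0.1, 3.06, 0.17], [0.0, -0.02, -2.42]], [[-0.23, 3.05, 0.17], [0.0, -0.02, -2.42]],
```

View pics/w21.png

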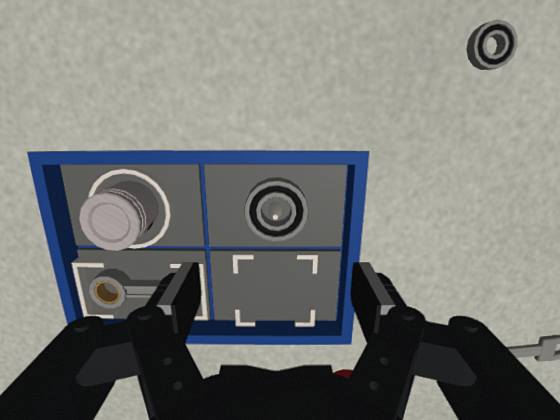

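The bearing lies flat with the post tip in its bore (275,213). Measuring the plate nest, then the plate.

```bash
python3 - <<'E'
from h import *
w=ctrl.camera_info("wrist")
c=np.array([onz(w,q,.018) for q in [(234,256),(316.5,256),(236,325),(314.5,325)]]);print(c.round(4).tolist(),c.mean(0))
E
```

```text
[[0.4918, 0.2165, 0.018], [0.4825, 0.1458, 0.018], [0.4208, 0.227, 0.018], [0.4113, 0.1539, 0.018]] [0.45161394 0.18579163 0.018     ]
```

Emit:
{"name": "jog_arm", "arguments": {
  "steps": [
    [[0.8,2.2,0.1],[0,0,-2.4]],
    [[1,3.2,0.1],[0,0,-2.4]],
    [[0.8,3.2,0.1],[0,0,-2.4]],
    [[0.7,3.2,0.1],[0,0,-2.4]],
    [[0.6,3.2,0.1],[0,0,-2.4]],
    [[0.4,3.2,0.1],[0,0,-2.4]],
    [[0.3,3.2,0.1],[0,0,-2.4]],
    [[0.2,3.2,0.1],[0,0,-2.4]]
  ],
  "fingers": 1
}}

```text
t: 29.3
tool_pos: [0.5832, -0.0753, 0.2749]
tool_rot: [-3.117, -0.355, 0.025]
contact_force: [0.5, -0.5, -0.4]
opening: 0.0856
```

```bash
python3 - <<'E'
from h import *
plan([.6038,-.1535,.28],19.2,3)
E
```

```text
t 29.3 pos [ 0.5832 -0.0753  0.2749] psi 12.98 z [-0.0161  0.0028 -0.9999] F [ 0.5 -0.5 -0.4] op 0.0856 tot [-0.4  0.8 -6.2]
[[0.08, 2.69, -0.19], [-0.14, 0.28, -2.07]], [[-0.01, 2.7, -0.18], [-0.14, 0.28, -2.07]], [[-0.11, 2.69, -0.18], [-0.14, 0.28, -2.07]],
```

Emit:
{"name": "jog_arm", "arguments": {
  "steps": [
    [[0.1,2.4,0],[-0.1,0.3,-1.7]],
    [[0,2.0,0],[-0.1,0.3,-1.7]],
    [[-0.1,1.2,0],[-0.1,0.2,-1.5]],
    [[0,0.6,0],[0,0,-0.5]],
    [[0,0,0],[0,0,0]],
    [[0,0,0],[0,0,0]]
  ]
}}

```text
t: 29.9
tool_pos: [0.5963, -0.1409, 0.2633]
tool_rot: [-3.093, -0.497, 0.023]
contact_force: [0.1, -0.1, -0.4]
opening: 0.0853
```

```bash
python3 - <<'E'
from h import *
shot("wrist","w22")
plan([.6038,-.1535,.22],19.2,4)
E
```

```text
t 29.95 pos [ 0.5963 -0.1407  0.2633] psi 18.29 z [-0.0162  0.0064 -0.9998] F [-0.4  0.2  0.4] op 0.0852 tot [-0.6  0.8 -0.9]
[[0.09, 0.37, 1.08], [-0.16, 0.19, -0.23]], [[0.09, 0.37, 1.08], [-0.16, 0.19, -0.23]], [[0.08, 0.37, 1.08], [-0.16, 0.19, -0.23]], [[0.08, 0.37, 1.08], [-0.16, 0.19, -0.23]],
```

View pics/w22.png

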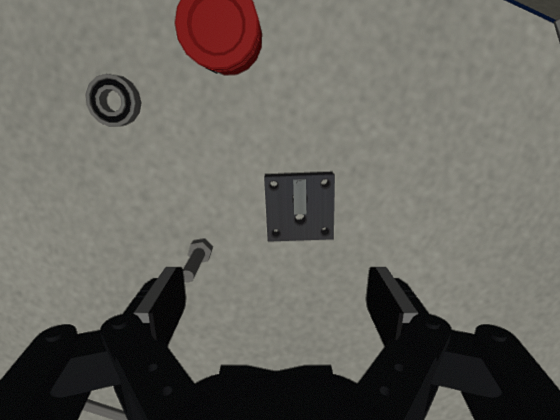

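```bash
python3 - <<'E'
from h import *
w=ctrl.camera_info("wrist"); t=ctrl.camera_info("top")
c=np.array([onz(w,q,.012) for q in [(265,176),(334,175),(333,240),(268,241)]]);print(c.round(4).tolist(),c.mean(0))
e=c[0]-c[3]+c[1]-c[2]; f=c[1]-c[0]+c[2]-c[3]; print(np.degrees(np.arctan2(e[1],e[0])),np.degrees(np.arctan2(f[1],f[0])))
print('bolt base',onz(w,(201,245),.005))
print(tri(w,(300,208),t,(269/2.6+225,181/2.6+100)))
E
```

```text
[[0.6195, -0.1218, 0.012], [0.6356, -0.1678, 0.012], [0.5887, -0.1856, 0.012], [0.5723, -0.1392, 0.012]] [ 0.60402969 -0.15362148  0.012     ]
20.52018240995033 -70.60374000809213
bolt base [ 0.54900122 -0.09083386  0.005     ]
(array([ 0.60419155, -0.15354743,  0.00978839]), np.float64(0.0003048283411647165))
```

Emit:
{"name": "jog_arm", "arguments": {
  "steps": [
    [[0.1,0.4,0.6],[-0.2,0.3,-0.3]],
    [[0.1,0.4,1],[-0.1,0.2,-0.2]],
    [[0.1,0.3,1.2],[-0.1,0.1,0]],
    [[0.1,0.2,1],[0,0,0]],
    [[0,0,0],[0,0,0]],
    [[0,0,0],[0,0,0]]
  ]
}}

```text
t: 30.55
tool_pos: [0.6041, -0.1503, 0.2204]
tool_rot: [-3.094, -0.517, 0.007]
contact_force: [0.5, 0.5, 0.3]
opening: 0.0853
```

```bash
python3 - <<'E'
from h import *
plan([.6038,-.1535,.170],19.2,4)
E
```

```text
t 30.55 pos [ 0.6041 -0.1503  0.2204] psi 18.95 z [-0.005   0.0039 -1.    ] F [0.5 0.5 0.3] op 0.0853 tot [-0.3  0.2 -0.2]
[[-0.03, 0.08, 1.26], [-0.08, 0.05, -0.06]], [[-0.03, 0.08, 1.26], [-0.08, 0.05, -0.06]], [[-0.03, 0.08, 1.26], [-0.08, 0.05, -0.06]], [[-0.03, 0.08, 1.26], [-0.08, 0.05, -0.06]],
```

Emit:
{"name": "jog_arm", "arguments": {
  "steps": [
    [[0,0.2,0.6],[-0.2,0.2,-0.4]],
    [[0,0.1,1],[0,0,0]],
    [[0,0,1.2],[0,0,0]],
    [[0,0,1],[0,0,0]],
    [[0,0,0.8],[0,0,0]],
    [[0,0,0.2],[0,0,0]],
    [[0,0,0],[0,0,0]],
    [[0,0,0],[0,0,0]]
  ]
}}

```text
t: 31.35
tool_pos: [0.605, -0.1531, 0.1678]
tool_rot: [-3.095, -0.529, 0.001]
contact_force: [-0.3, -0.8, -0.4]
opening: 0.0855
```

```bash
python3 - <<'E'
from h import *
plan([.604,-.1536,.1695],19.7,1)
shot("wrist","w23")
E
```

```text
t 31.35 pos [ 0.605  -0.1531  0.1678] psi 19.39 z [-7.0e-04  1.8e-03 -1.0e+00] F [-0.3 -0.8 -0.4] op 0.0855 tot [-0.1  0.  -0.3]
[[-0.11, 0.01, -0.17], [-0.11, 0.0, -0.31]],
```

View pics/w23.png

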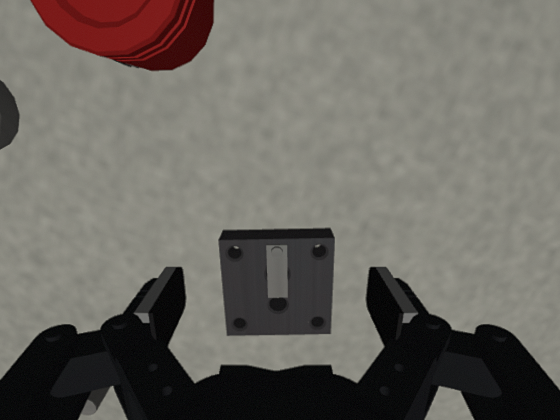

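The plate (277,288) is square between the pads. Raising 2 mm so the closing tips clear the bench, then closing.

Emit:
{"name": "jog_arm", "arguments": {
  "steps": [
    [[0,0,-0.1],[0,0,-0.2]],
    [[0,0,0],[0,0,0]]
  ]
}}

```text
t: 31.6
tool_pos: [0.6055, -0.1533, 0.17]
tool_rot: [-3.095, -0.535, -0.002]
contact_force: [0.6, 0.5, 0.8]
opening: 0.0854
```

Emit:
{"name": "jog_arm", "arguments": {
  "steps": [
    [[0,0,0],[0,0,0]],
    [[0,0,0],[0,0,0]],
    [[0,0,0],[0,0,0]],
    [[0,0,0],[0,0,0]],
    [[0,0,0],[0,0,0]],
    [[0,0,0],[0,0,0]]
  ],
  "fingers": -1,
  "grip_force": 60
}}

```text
t: 32.2
tool_pos: [0.606, -0.1534, 0.1715]
tool_rot: [3.096, 0.535, 0.005]
contact_force: [-0.2, -0.9, 2.0]
opening: 0.0484
```

Emit:
{"name": "jog_arm", "arguments": {
  "steps": [
    [[0,0,-1],[0,0,0]],
    [[0,0,-2],[0,0,0]],
    [[0,0,-3],[0,0,0]],
    [[0,0,-3],[0,0,0]],
    [[0,0,-2],[0,0,0]],
    [[0,0,0],[0,0,0]]
  ]
}}

```text
t: 32.8
tool_pos: [0.6043, -0.153, 0.2846]
tool_rot: [-3.093, -0.535, 0.004]
contact_force: [0.8, -0.4, -0.4]
opening: 0.0484
```

```bash
python3 - <<'E'
from h import *
plan([.4525,.1855,.27],-7.4,12)
shot("wrist","w24")
E
```

```text
t 32.8 pos [ 0.6043 -0.153   0.2846] psi 19.62 z [-0.0028  0.0026 -1.    ] F [ 0.8 -0.4 -0.4] op 0.0484 tot [-0.2  0.1 27. ]
[[-0.24, -3.08, 0.13], [-0.01, 0.01, 2.25]], [[-0.37, -3.07, 0.13], [-0.01, 0.01, 2.25]], [[-0.49, -3.05, 0.13], [-0.01, 0.01, 2.25]], [[-0.61, -3.03, 0.13], [-0.01, 0.01, 2.25]], [[-0.72, -3.01, 0.13], [-0.01, 0.01, 2.25]], [[-0.84, -2.97, 0.13], [-0.01, 0.01, 2.25]], [[-0.96, -2.94, 0.13], [-0.01, 0.01, 2.25]], [[-1.07, -2.9, 0.13], [-0.01, 0.01, 2.25]], [[-1.19, -2.86, 0.13], [-0.01, 0.01, 2.25]], [[-1.3, -2.81, 0.12], [-0.01, 0.01, 2.25]], [[-1.41, -2.75, 0.12], [-0.01, 0.01, 2.25]], [[-1.51, -2.7, 0.12], [-0.01, 0.01, 2.25]],
```

View pics/w24.png

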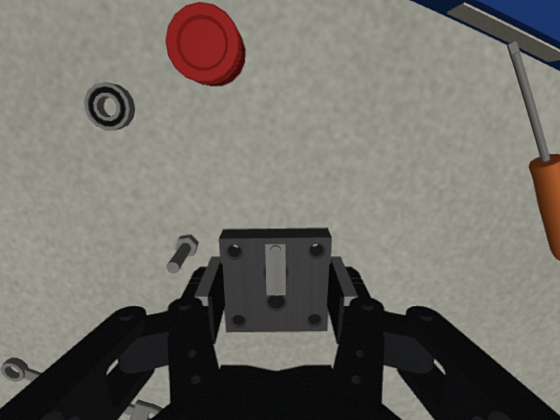

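The plate is held level. Carrying it to its nest.

Emit:
{"name": "jog_arm", "arguments": {
  "steps": [
    [[-0.2,-2.2,0],[0,0,2.2]],
    [[-0.4,-3.3,0],[0,0,2.2]],
    [[-0.5,-3.3,0],[0,0,2.2]],
    [[-0.6,-3.3,0],[0,0,2.2]],
    [[-0.7,-3.2,0],[0,0,2.2]],
    [[-0.8,-3.2,0],[0,0,2.2]],
    [[-1,-3.2,0],[0,0,2.2]],
    [[-1.1,-3.1,0],[0,0,2.2]]
  ]
}}

```text
t: 33.65
tool_pos: [0.4958, 0.0858, 0.2709]
tool_rot: [-3.135, -0.023, 0.039]
contact_force: [0.7, 0.6, -1.3]
opening: 0.0483
```

```bash
python3 - <<'E'
from h import *
plan([.4547,.1853,.26],-7.4,4)
E
```

```text
t 33.65 pos [0.4958 0.0858 0.2709] psi 0.84 z [-0.0249  0.0059 -0.9997] F [ 0.7  0.6 -1.3] op 0.0483 tot [-0.3  1.4  8.2]
[[-0.98, -2.5, 0.31], [-0.06, 0.36, 2.06]], [[-1.08, -2.46, 0.3], [-0.06, 0.36, 2.06]], [[-1.17, -2.42, 0.29], [-0.06, 0.36, 2.06]], [[-1.25, -2.38, 0.28], [-0.06, 0.36, 2.06]],
```

Emit:
{"name": "jog_arm", "arguments": {
  "steps": [
    [[-0.8,-2.2,0],[-0.1,0.4,1.8]],
    [[-1,-2.0,0],[-0.1,0.4,1.8]],
    [[-1,-1.7,0],[-0.1,0.3,1.8]],
    [[-0.8,-1,0],[0,0.2,1.2]],
    [[0,-0.5,0],[0,0,0.3]],
    [[0,0,0],[0,0,0]],
    [[0,0,0],[0,0,0]]
  ]
}}

```text
t: 34.35
tool_pos: [0.4539, 0.1662, 0.2596]
tool_rot: [3.133, -0.165, -0.034]
contact_force: [-0.0, 0.1, -2.0]
opening: 0.0484
```

```bash
python3 - <<'E'
from h import *
plan([.4547,.1853,.22],-7.4,4)
shot("wrist","w25")
E
```

```text
t 34.35 pos [0.4539 0.1662 0.2596] psi -6.02 z [-0.0216 -0.0032 -0.9998] F [-0.   0.1 -2. ] op 0.0484 tot [0.3 1.2 1.4]
[[-0.01, -0.48, 0.99], [0.08, 0.3, 0.35]], [[-0.02, -0.48, 0.99], [0.08, 0.3, 0.35]], [[-0.03, -0.48, 0.99], [0.08, 0.3, 0.35]], [[-0.03, -0.48, 0.99], [0.08, 0.3, 0.35]],
```

View pics/w25.png

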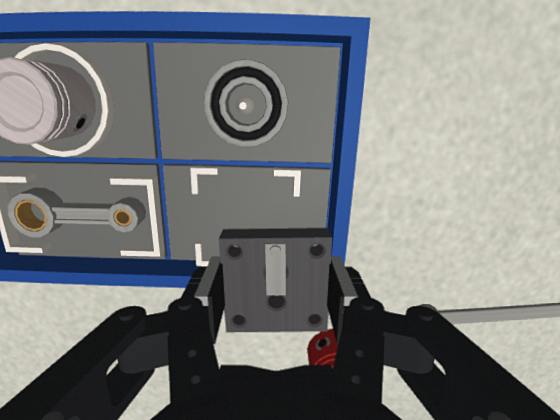

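```bash
python3 - <<'E'
from h import *
w=ctrl.camera_info("wrist")
a,b,c=[onz(w,q,.018) for q in [(191,170),(300,171),(196,266)]]; print(a,b,c,'ctr',(b+c)/2,np.linalg.norm(a-b),np.linalg.norm(a-c),np.degrees(np.arctan2((a-b)[1],(a-b)[0])))
E
```

```text
[0.49209789 0.21793942 0.018     ] [0.48353647 0.14512657 0.018     ] [0.41992597 0.22823676 0.018     ] ctr [0.45173122 0.18668167 0.018     ] 0.0733144601241325 0.07290281621558133 83.29388979358912
```

Emit:
{"name": "jog_arm", "arguments": {
  "steps": [
    [[0,-0.5,0.3],[0.1,0.5,0.5]],
    [[0,-0.6,0.5],[0.1,0.4,0.4]],
    [[0,-0.5,0.7],[0,0.2,0.2]],
    [[0,-0.2,0.7],[0,0,0]],
    [[0,0,0.3],[0,0,0]],
    [[0,0,0],[0,0,0]],
    [[0,0,0],[0,0,0]]
  ]
}}

```text
t: 35.1
tool_pos: [0.4569, 0.1841, 0.2315]
tool_rot: [3.133, -0.201, -0.002]
contact_force: [0.2, 0.2, -2.1]
opening: 0.0483
```

```bash
python3 - <<'E'
from h import *
plan([.4547,.1853,.205],-7.4,4)
shot("wrist","w26")
E
```

```text
t 35.1 pos [0.4569 0.1841 0.2315] psi -7.36 z [-0.0016 -0.0023 -1.    ] F [ 0.2  0.2 -2.1] op 0.0483 tot [0.1 0.1 0. ]
[[-0.06, -0.02, 0.66], [0.04, 0.02, 0.01]], [[-0.06, -0.02, 0.66], [0.04, 0.02, 0.01]], [[-0.06, -0.02, 0.66], [0.04, 0.02, 0.01]], [[-0.06, -0.02, 0.66], [0.04, 0.02, 0.01]],
```

View pics/w26.png

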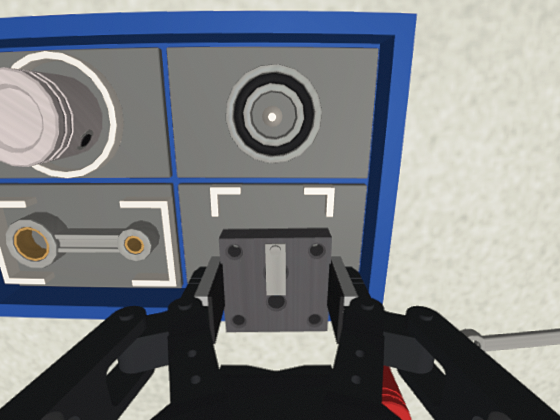

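Emit:
{"name": "jog_arm", "arguments": {
  "steps": [
    [[-0.15,-0.1,0.4],[0.1,0.1,0]],
    [[-0.1,0,0.7],[0,0,0]],
    [[0,0,0.8],[0,0,0]],
    [[0,0,0.6],[0,0,0]],
    [[0,0,0],[0,0,0]],
    [[0,0,0],[0,0,0]]
  ]
}}

```text
t: 35.75
tool_pos: [0.4544, 0.1852, 0.2045]
tool_rot: [3.135, -0.202, 0.002]
contact_force: [-0.4, 0.1, -2.0]
opening: 0.0483
```

```bash
python3 - <<'E'
from h import *
plan([.4545,.1855,.1825],-7.4,4)
shot("wrist","w27")
E
```

```text
t 35.75 pos [0.4544 0.1852 0.2045] psi -7.39 z [ 1.e-03 -6.e-04 -1.e+00] F [-0.4  0.1 -2. ] op 0.0483 tot [ 0.  -0.1  0. ]
[[0.0, -0.01, 0.55], [0.01, -0.02, 0.0]], [[0.0, -0.01, 0.55], [0.01, -0.02, 0.0]], [[0.0, -0.01, 0.55], [0.01, -0.02, 0.0]], [[0.0, -0.01, 0.55], [0.01, -0.02, 0.0]],
```

View pics/w27.png

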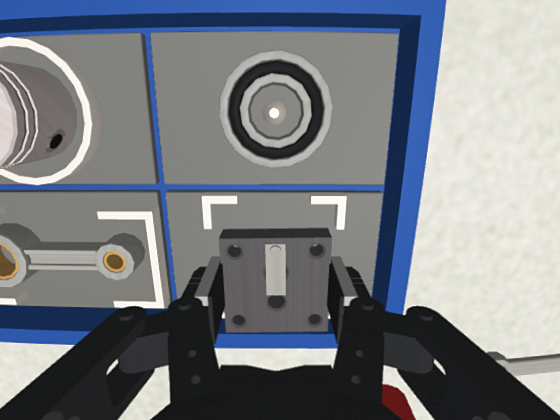

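The plate is centred and parallel between the corners (204 and 346). Lowering.

Emit:
{"name": "jog_arm", "arguments": {
  "steps": [
    [[0,0,0.3],[0,0,0]],
    [[0,0,0.5],[0,0,0]],
    [[0,0,0.5],[0,0,0]],
    [[0,0,0.4],[0,0,0]],
    [[0,0,0.1],[0,0,0]],
    [[0,0,0],[0,0,0]],
    [[0,0,0],[0,0,0]]
  ]
}}

```text
t: 36.5
tool_pos: [0.4547, 0.1853, 0.1854]
tool_rot: [3.135, -0.202, 0.003]
contact_force: [-0.8, -0.1, -1.2]
opening: 0.0483
```

Emit:
{"name": "jog_arm", "arguments": {
  "steps": [
    [[0,0,0.1],[0,0,0]],
    [[0,0,0.1],[0,0,0]],
    [[0,0,0.1],[0,0,0]]
  ]
}}

```text
t: 36.8
tool_pos: [0.455, 0.1853, 0.1828]
tool_rot: [-3.135, 0.202, -0.005]
contact_force: [0.1, 0.4, -1.4]
opening: 0.0478
```

Emit:
{"name": "jog_arm", "arguments": {
  "steps": [
    [[0,0,0.1],[0,0,0]],
    [[0,0,0.1],[0,0,0]],
    [[0,0,0.1],[0,0,0]]
  ]
}}

```text
t: 37.1
tool_pos: [0.4554, 0.1855, 0.1815]
tool_rot: [3.135, -0.202, 0.002]
contact_force: [-4.2, -2.1, 10.0]
opening: 0.0484
```

Contact at the expected height. Release and retreat.

Emit:
{"name": "jog_arm", "arguments": {
  "steps": [
    [[0,0,0],[0,0,0]],
    [[0,0,0],[0,0,0]],
    [[0,0,0],[0,0,0]],
    [[0,0,0],[0,0,0]]
  ],
  "fingers": 0.6
}}

```text
t: 37.5
tool_pos: [0.4562, 0.1857, 0.1824]
tool_rot: [-3.135, 0.202, -0.007]
contact_force: [0.0, 0.6, 0.4]
opening: 0.0684
```

Emit:
{"name": "jog_arm", "arguments": {
  "steps": [
    [[0,0,-1],[0,0,0]],
    [[0,0,-2],[0,0,0]],
    [[0,0,-3],[0,0,0]],
    [[0,0,-3],[0,0,0]],
    [[0,0,-3],[0,0,0]],
    [[-3,0,-2],[0,0,0]],
    [[-2,0,0],[0,0,0]],
    [[0,0,0],[0,0,0]]
  ]
}}

```text
t: 38.3
tool_pos: [0.4047, 0.192, 0.3328]
tool_rot: [-3.133, 0.204, -0.01]
contact_force: [-1.0, -0.2, -0.4]
opening: 0.0679
```

```bash
python3 - <<'E'
from h import *
shot("wrist","w28"); i,t=shot("top","t28"); i,s=shot("scene","s28")
a=cv2.resize(t[130:330,70:430],None,fx=2.2,fy=2.2,interpolation=cv2.INTER_CUBIC); cv2.imwrite('pics/t28c.png',a)
cv2.imwrite('pics/s28c.png',cv2.resize(s[120:300,120:430],None,fx=2.5,fy=2.5,interpolation=cv2.INTER_CUBIC))
E
```

```text
(no output)
```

View pics/w28.png

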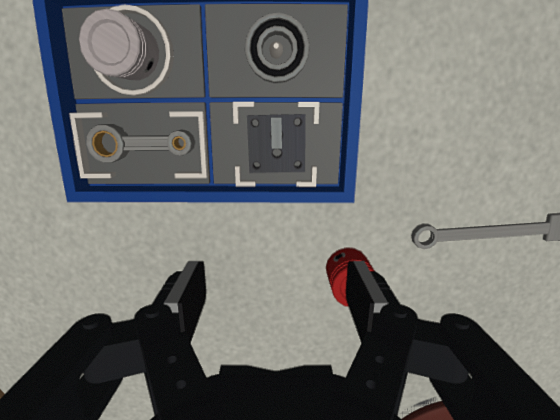

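View pics/t28c.png

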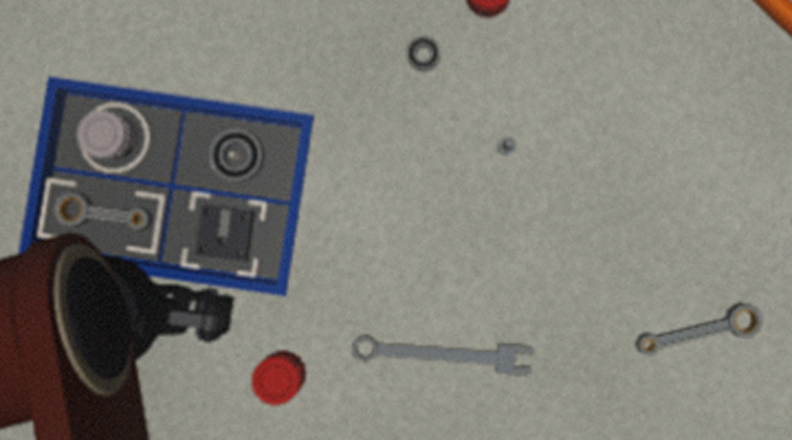

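View pics/s28c.png

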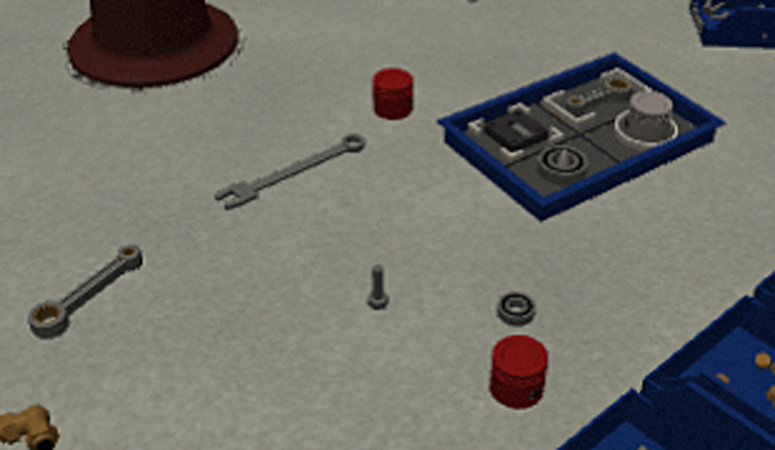

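```bash
python3 - <<'E'
from h import *
t=ctrl.camera_info("top"); s=ctrl.camera_info("scene"); w=ctrl.camera_info("wrist")
T=lambda x,y:(x/2.2+70,y/2.2+130)
S=lambda x,y:(x/2.5+120,y/2.5+120)
for n,a,b,c,z in [('piston',T(104.5,134),S(652,104),(110,42),.052),('collar',T(113,138),S(646,127),(124,50),.02),('bearing',T(236,156),S(564,161),(277,47.5),.025),('plate',T(225,232),S(517,127),(276,142.5),.022),('rodbig',T(70,209),S(619,83),(105,143),.026),('rodsmall',T(137,219),S(576,100),(179.5,142),.026)]:
    print(n,'top',onz(t,a,z)[:2].round(4),'wrist',onz(w,c,z)[:2].round(4),'tri',tri(t,a,w,c)[0].round(4), tri(t,a,s,b)[0].round(4))
for n,a in [('small brg',T(423,53)),('long big',T(742,320)),('long small',T(647,344))]: print(n,onz(t,a,.012).round(4))
E
```

```text
piston top [0.5465 0.2922] wrist [0.5471 0.2949] tri [0.5455 0.2905 0.0591] [0.5482 0.2951 0.0487]
collar top [0.5458 0.2966] wrist [0.5475 0.2993] tri [0.5443 0.2921 0.0345] [0.5463 0.2981 0.0166]
bearing top [0.5293 0.1736] wrist [0.5307 0.1746] tri [0.5302 0.1743 0.0233] [0.5307 0.1758 0.0209]
plate top [0.4551 0.1831] wrist [0.456  0.1852] tri [0.4551 0.1853 0.0134] [0.4559 0.1843 0.0211]
rodbig top [0.4754 0.3341] wrist [0.4762 0.3327] tri [0.4757 0.3407 0.0112] [0.476  0.3355 0.0244]
rodsmall top [0.4666 0.2681] wrist [0.4679 0.2675] tri [0.467  0.2702 0.0188] [0.4673 0.2692 0.0252]
small brg [ 0.6359 -0.0069  0.012 ]
long big [ 0.3736 -0.3279  0.012 ]
long small [ 0.3494 -0.2325  0.012 ]
```

All parts are home within about 5 mm of their centres, and the look-alikes are unmoved. Handing in.

```bash
python3 - <<'E'
from station import ctrl
print(ctrl.finish_job())
E
```

```text
the job is handed in; nothing more can be done
None
```

I placed all four parts (short rod, grey piston, large bearing and valve plate) in their inserts and handed the job in at about 38.5 s. `finish_job` gave no verdict.

**Set-down:** each part was lowered slowly and let go only once it rested on the insert. Contact read 7–10 N for the piston, bearing and plate. For the rod the force was unclear, so I judged it from the tool height no longer falling.

**Last checks (top, wrist and scene views):** all four parts looked upright or flat in their inserts, and the gripper was clear of everything.

| Part | Offset from insert centre | Limit |
|---|---|---|
| Piston | about 4–5 mm | 12 mm |
| Rod | about 4 mm | 14 mm |
| Bearing | about 1–2 mm | 11 mm |
| Plate | about 2–3 mm | 14 mm |

- **Look-alikes:** the long rod and small bearing measured within about 2 mm of where they first lay.
- **Disagreements:** positions from different cameras differed by 2–3 mm. Heights from the last top and wrist pair were up to about 15 mm out, because those two views lie almost in line. The top and scene pair agreed with the expected heights within about 4 mm.

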